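# Stack, clamp and run in a lens barrel

### The arm

A 6-joint arm with a two-finger parallel gripper is mounted at the origin on a cart in front of the work surface, level with it; the furniture and walls round the work are solid. World frame = base frame: x ahead of the robot, y to its left, z up, the work surface at z = 0. Lengths are in mm, angles in rad, forces in N, time in s.
With the tool pointing down it reaches from about 400 to 925 mm from the base axis. Payload 12.5 kg.
Tool frame: the origin (TCP) lies midway between the tips of the shut fingers; the grasp point (between the pads) lies 19 mm behind it; z points along the fingers, y is the line along which they close (so a half turn about z gives the same grasp; the last joint's range is limited). The gripper opens to 95 mm and grips with 3 to 60 N. Pads are 20 mm wide; open, the fingers measure 119 mm over their backs; the gripper's body (75 mm by 180 mm) begins 59 mm behind the grasp point.
Start: joints at [-1.317, 0.491, 1.559, -0, 1.092, -0.106], TCP at [220.078, -584.989, 214.661] pointing down, gripper open.
Joint ranges: [-3.1, 3.1], [-0.84, 2.19], [0.05, 2.79], [-1.13, 4.28], [0.06, 2.93], [-2.69, 2.69]. Speed limits (rad/s): [2.22, 2.22, 2.79, 3.14, 3.14, 3.14].

### API

Orientations are given as [roll, pitch, yaw] about the fixed x, y, z axes, in that order (R = Rz(yaw) Ry(pitch) Rx(roll)).
In Python, from cell import state, viewer, env, models gives the robot as it stands. The module is installed in compiled form; this text tells all that it offers.
- The arm moves only by the tool arm_command, never from a script. Its argument "rows" is a list of rows, each a list of 2 entries, a list of its own where there are three numbers: the shift along the tool's x, y, z normalised to -1 to 1, where 1 is 0.25 m, then the turn about the tool's z normalised to -1 to 1, where 1 is pi rad. A call has exactly 5 rows; each row shifts and turns the commanded pose from where the row before left it, along the tool's axes as they then stand; what a row does not reach is not made up. A row lasts 1/10 s, in which the tool goes at most 50 mm and 8.59 degrees, less where a joint would pass 70% of its speed; a pose out of reach is approached as far as the arm can. A call with a number of a shift or a turn outside -1 to 1 is refused whole. A call with a gripper value outside its range is refused whole. "claw" is the opening, from 0 (shut) to 1 (fully open), set as the call begins (left out, the last holds). The fingers move at their own pace and stop on an object; the grip force is fixed at half the most. Time passes only in rows, so rows that do not move let the fingers close, or fill a call up. It gives the time, the measured TCP pose, the force, the opening and the grip force at its end, in the units of the state.
- state(): the state, without advancing time (a new reading comes with each control period).
- viewer.read_camera(name): name is "scene" or "side" or "wrist"; returns (picture, depth): 400x640x3 uint8, red, green, blue; 400x640 float32, mm along the optical axis (not along the pixel's ray), 0 where there is no reading.
- viewer.get_calibration(name): a dict with "camera_matrix" (3x3 intrinsics, pixels), "world_to_cam" (4x4, takes a point from world to camera coordinates). Camera axes: x right, y up, looking along -z (the intrinsics and any distortion apply to the point x, -y, -z); pixel columns grow to the right and rows downward; lengths in mm; the calibration is good to about 2 mm. A picture is of the moment at which its call begins: read the wrist's pose just before it. get_calibration takes no time and is no camera call; for the wrist camera it gives the pose at the moment of the call.
- env.job_done(): hands the job in; it is judged then, once.
Trained networks look in the newest picture that a camera, given by its name, has taken for a name from the list of things; names that differ only in an ending like _2 or _b are one class to them, and where a whole thing is asked for, a point or a joint stands for the part that bears it (a point fixed in the world has none). Each returns a list of dicts, best first, with "confidence" (0 to 1); they miss things now and then, are a little off and sometimes report something else, mostly with a low value. They report only what shows in the picture. A call takes as long as a camera call. They do not tell look-alikes from the thing itself.
- models.search_frame(camera, label): "position" ([x, y, z] in mm, in world coordinates, good to about 4 mm: the middle of the surface that is visible of it).
- models.mark_of(camera, label): "position" ([x, y, z] in mm, in world coordinates, good to about 4 mm: a listed point, or the origin of a listed thing).
The state is a dict: "t": time; "joints": joint angles; "qvel": joint speeds; "tau": joint torques, N m; "eef_pos": TCP position; "tcp_rot": TCP orientation; "ft_force": force on the tool from outside, world axes, zero at the start; "moment": the same for the moment, N m; "opening": opening from 0.0 (shut) to 1.0 (fully open); "grip_force": force on a finger pad.
Only numpy, scipy, OpenCV 4.12 (cv2) and the standard library are available. Lean on these libraries where they do the work, as an engineer would, in place of code of your own. Each camera call takes 0.05 s, during which the arm holds its last target. There are 200 camera calls.

### The job

Assemble the document-camera lens in the open barrel on the small stage: put in first the lens, then the spacer ring, then every filter that is lying on the desk, each lying flat on the one before. Swing the clamp arm over the barrel to its stop, screw the retaining ring down until its sprung foot bears firmly on the stack, and only then turn the feed knob until the carriage stands at its far stop. Leave the other things on the desk where they are.

Things in the scene. Friction and masses are not known exactly. Their poses are not given: they have to be found in the camera images.
- lens: lens in a dark metal cell: disc of 54 mm diameter, 18 mm high, curved clear glass inside a plain rim; loose, lies flat on the desk at the start. Origin at the centre of the disc, z along its axis; both faces are alike, so either way up is right
- spacer: spacer ring of bare aluminium, 54 mm outer diameter, 45 mm bore, 14 mm high; loose, flat on the desk. Origin at its centre, z along its axis; either way up
- filter_1: filter in a thin dark metal cell: flat disc of 54 mm diameter, 8 mm high, flat clear glass (one of up to three that are all alike; from start to start one, two or three are there); loose, flat on the desk. Origin at its centre, z along its axis; either way up
- filter_2: filter in a thin dark metal cell: flat disc of 54 mm diameter, 8 mm high, flat clear glass (one of up to three that are all alike; from start to start one, two or three are there); loose, flat on the desk. Origin at its centre, z along its axis; either way up
- filter_3: filter in a thin dark metal cell: flat disc of 54 mm diameter, 8 mm high, flat clear glass (one of up to three that are all alike; from start to start one, two or three are there); loose, flat on the desk. Origin at its centre, z along its axis; either way up
- seat (a point): centre of the barrel's inner floor (round seat, 44 mm diameter, 42 mm above the desk, 12 mm above the carriage plate), on which the lens must lie; travels with the carriage: x axis toward the arm's post, y along the carriage's travel, z up. A full stack on it is 40 mm (one filter), 48 mm or 56 mm (three filters) high
- clamp_pivot (a point): axis of the clamp arm's upright post, 85 mm from the barrel's axis on the seat's +x side; the point is on the axis at the middle of the arm's height, 128 mm above the desk. Axes as the seat's
- clamp_arm (a joint): angle of the clamp arm (rad): flat arm, 12 mm thick, top 134 mm above the desk, ending in a round yoke (68 mm diameter) that carries the retaining ring 85 mm from the post. 0 = at its stop over the barrel; positive = swung out, clockwise from above, to the seat's +y side; starts at 1.35 to 1.65. Stiff (3 N at the yoke), stays where left; push the yoke's rim, or draw the ring's bar, turning with it
- yoke (a point): centre of the yoke's top face, on the retaining ring's axis, 134 mm above the desk
- retaining_ring (a joint): turn of the retaining ring in the yoke (rad): 0 at the start = fully up; positive = clockwise from above = down, 5 mm per rad (coarse thread), at most 6.5; about 0.12 N m of friction, stays where left. Fully up, the underside of its sprung foot is 61 mm above the level of the seat
- ring_bar (a point): middle of the top face of the upright bar across the retaining ring, by which it is turned: 46 mm long (along this point's y), 12 mm thick (along its x); fully up, its top is 49 mm above the yoke's top face; it turns and goes down with the ring (24 mm still stand above the yoke when it clamps a one-filter stack)
- spring_foot (a joint): how far the ring's sprung foot (black ring of 40 mm diameter under the retaining ring) is pressed in (m): 0 = free, up to 0.008 = bottomed; 2 N per mm, so about 0.004 clamps the stack firmly
- carriage (a joint): travel of the carriage (m) along the seat's +y: 0 at the start, 0.060 at the far stop. Geared to the feed knob, 20 mm per rad
- feed_knob (a joint): turn of the feed knob (rad), 0 at the start, positive = clockwise seen from above, about 3.0 at the far stop; about 0.2 N m of friction, stays where left
- feed_knob_grip (a point): grip point on the feed knob's upright axis, 67 mm above the desk, 125 mm from the barrel's axis on the seat's -y side; the knob's bar is 53 mm long along this point's x, 14 mm thick along its y, and stands 44 to 74 mm above the desk. The knob is mounted on the carriage and moves away with it, 20 mm along the seat's +y per rad
- mouse: black computer mouse, 104 x 64 x 36 mm, loose bystander near the desk's front edge
- tape_roll: roll of brown packing tape, 104 mm diameter, 50 mm high, loose bystander at the right
- winder: yellow foam line winder, 123 x 45 x 8 mm, loose bystander at the front left
- barrel_mouth (a point): centre of the barrel's flared mouth, 56 mm above the seat, axes as the seat's. The dark barrel has a 58 mm bore and 4 mm walls; on its +y and -y sides it is slotted from top to bottom, 37 mm wide, so that fingers closing along y can carry a disc all the way down to its place
- stage: the fixed aluminium base of the stage, 160 x 290 mm, with the carriage on it; origin on the desk right under the barrel (carriage at 0), axes as the seat's. Base and carriage reach from 50 mm on the -x side to 110 mm on the +x side of the origin and from 170 mm on the -y side to 120 mm on the +y side
Things that resemble listed ones, but are neither listed nor needed, are in the scene too. Leave any green or pink look-alike of the spacer alone.

How it is judged (in metres and radians):
On the way, in this order (a step that is already met when the one before it is completed fails the run):
1. the lens lies flat on the barrel's seat, released (horizontal distance between lens and seat below 0.005 m and z of lens in the frame of seat between 0.005 and 0.012 m and angle between the z axis of lens and the z axis of seat, either way round below 0.1 rad and contact force between the fingers and lens below 0.2 N), for 0.2 s.
2. the spacer lies flat on the lens in the barrel, released (horizontal distance between each of lens, spacer and seat below 0.005 m and z of lens in the frame of seat between 0.005 and 0.012 m and angle between the z axis of each of lens, spacer and the z axis of seat, either way round below 0.1 rad and z of spacer in the frame of seat between 0.021 and 0.029 m and contact force between the fingers and spacer below 0.2 N), for 0.2 s.
3. every filter lies flat in the barrel on top of the spacer, released (horizontal distance between each of lens, spacer, filter_1, filter_2, filter_3 and seat below 0.005 m and z of lens in the frame of seat between 0.005 and 0.012 m and angle between the z axis of each of lens, spacer, filter_1, filter_2, filter_3 and the z axis of seat, either way round below 0.1 rad and z of spacer in the frame of seat between 0.021 and 0.029 m and z of filter_1 in the frame of seat between 0.032 and 0.056 m and z of filter_2 in the frame of seat between 0.032 and 0.056 m and z of filter_3 in the frame of seat between 0.032 and 0.056 m and contact force between the fingers and filter_1 below 0.2 N and contact force between the fingers and filter_2 below 0.2 N and contact force between the fingers and filter_3 below 0.2 N), for 0.2 s.
4. the clamp arm is swung over the barrel to its stop (value of joint clamp_arm below 0.08 rad), for 0.2 s.
5. the retaining ring is screwed down until its foot bears on the stack (value of joint clamp_arm below 0.08 rad and value of joint spring_foot above 0.0012 m), for 0.3 s.
6. the carriage has been run to its far stop by the feed knob (value of joint carriage above 0.0565 m and value of joint spring_foot above 0.0012 m), for 0.3 s.
At the end, for the whole second after the job is handed in: lens, spacer and all filters lie in the barrel in this order, each within 5 mm of the barrel's axis and flat within 0.1 rad; the clamp arm is within 0.08 rad of its stop; the ring's foot is pressed in by more than 1.2 mm; the carriage is within 3.5 mm of its far stop; all at rest and released (all of step 6 and horizontal distance between each of lens, spacer, filter_1, filter_2, filter_3 and seat below 0.005 m and z of lens in the frame of seat between 0.005 and 0.012 m and angle between the z axis of each of lens, spacer, filter_1, filter_2, filter_3 and the z axis of seat, either way round below 0.1 rad and z of spacer in the frame of seat between 0.021 and 0.029 m and z of filter_1 in the frame of seat between 0.032 and 0.056 m and z of filter_2 in the frame of seat between 0.032 and 0.056 m and z of filter_3 in the frame of seat between 0.032 and 0.056 m and value of joint clamp_arm below 0.08 rad and linear speed of lens below 0.02 m/s); the robot touches nothing.
It fails at once if a bystander (mouse, tape roll, winder) is moved more than 5 cm (distance of any of mouse, tape_roll, winder from where it was at the start of the episode above 0.05 m).
Of filter_1, filter_2, filter_3 only 1 to 3 are there at a start; the rules pass over those that are not, and their reading is None.
At some moment in a run one of lens, spacer, filter_1, filter_2, filter_3 may be knocked a few centimetres aside while the robot is not near it.
Once in a run the grip may slacken for a moment while it holds something.
It also fails if it takes over 210 s, if anything falls off the work surface, if the arm or the gripper's body presses on something with over 40 N, if the wrist force passes 120 N, or if a joint passes its speed limit or range.

## Working session

There is one attempt and no reset: what is moved stays moved. The work goes in short steps, Python scripts to look and compute and a tool call to move; the robot and the scene stay as the last step left them, time stands still between calls to the robot, and variables do not carry over. Pictures are saved under pics/ and viewed, at most 14 in all, crops included, and the job is handed in when it is done.

Besides the shell and the picture viewer there is one more tool, called after "Call:" as a command line: name --argument value ..., lists and objects as JSON in quotes. arm_command: Moves the arm, as the interface text tells. Scaled input: -1 to 1 covers 0.25 m each way for a shift and pi rad each way for a turn. Its arguments: {"type":"object","properties":{"rows":{"type":"array","items":{"type":"array"}},"claw":{"type":"number"}},"required":["rows"]}

```bash
mkdir -p pics; ls
cat > h.py <<'E'
import numpy as np, cv2
from cell import state, viewer, env, models
def shot(cam,name):
    im,d=viewer.read_camera(cam); cv2.imwrite(f'pics/{name}.png',im[...,::-1]); return im,d
def px2w(cam,u,v,z):
    c=viewer.get_calibration(cam);K=np.array(c['camera_matrix']);T=np.linalg.inv(np.array(c['world_to_cam']))
    r=np.linalg.inv(K)@np.array([u,v,1.]);r=T[:3,:3]@np.array([r[0],-r[1],-r[2]]);o=T[:3,3]
    return o+r*(z-o[2])/r[2]
def w2px(cam,p):
    c=viewer.get_calibration(cam);K=np.array(c['camera_matrix']);q=np.array(c['world_to_cam'])@np.append(p,1.)
    q=K@np.array([q[0],-q[1],-q[2]]);return q[:2]/q[2]
E
python3 - <<'E'
from h import *
np.set_printoptions(precision=1,suppress=True)
for k,v in state().items(): print(k,np.round(v,3))
for cam in ['scene','side']:
    im,d=shot(cam,cam+'0')
    for l in ['lens','spacer','filter_1','seat','clamp_pivot','yoke','ring_bar','feed_knob_grip','barrel_mouth','stage','mouse','tape_roll','winder']:
        for r in models.mark_of(cam,l)[:4]: print(cam,l,np.array(r['position']),round(r['confidence'],2),w2px(cam,r['position']))
E
```

```text
pics
t 0.0
joints [-1.3  0.5  1.6 -0.   1.1 -0.1]
qvel [ 0.  0.  0. -0.  0. -0.]
tau [  0.  -61.3 -25.8   0.1   0.   -0. ]
eef_pos [ 220.  -584.7  214. ]
tcp_rot [-3.1 -0.   0.4]
ft_force [ 0.3 -0.3 -0.3]
moment [ 0.1 -0.   0. ]
grip_force 0.0
opening 1.002
scene spacer [363.6  84.4  11.1] 0.59 [286.3 220.2]
scene spacer [342.4 346.9   7.3] 0.41 [244.7 191.1]
scene spacer [347.4 470.4   2. ] 0.39 [229.7 177.5]
scene clamp_pivot [ 539.1 -529.3   -0.2] 0.68 [429.  287.1]
scene yoke [ 339.9 -109.3   -1.4] 0.59 [313.9 252.1]
scene mouse [ 342.2 -110.1   -2.7] 0.61 [314.5 252.1]
scene tape_roll [ 541.9 -526.6    1.6] 0.56 [429.  285.9]
side lens [438.6 375.5   9.2] 0.54 [335.2 333.1]
side spacer [349.4 470.7   6. ] 0.74 [370.6 369. ]
side spacer [436.9 251.8   4.4] 0.65 [336.3 296.3]
side spacer [362.6  85.3   8. ] 0.62 [360.1 253.8]
side spacer [339.1 349.7   5. ] 0.6 [372.  326.5]
side filter_1 [ 434.4 -429.1    7.3] 0.63 [338.9 163.8]
side filter_1 [ 426.4 -272.9    5. ] 0.62 [340.7 186.8]
side seat [489.1  34.   44.5] 0.83 [321.3 233.8]
side clamp_pivot [573.3  41.1 131. ] 0.67 [293.9 215.1]
side yoke [549.  125.8 133.1] 0.95 [299.3 233.6]
side yoke [440.  250.2   4.7] 0.4 [335.3 295.7]
side ring_bar [550.5 123.2 179.5] 0.77 [298.1 221.4]
side feed_knob_grip [511.8 -90.1  71. ] 0.75 [316.1 203.3]
side barrel_mouth [492.4  39.2  97.2] 0.58 [319.9 223. ]
side barrel_mouth [433.6 246.9   4.8] 0.54 [337.5 294.8]
side barrel_mouth [570.   42.7 129.5] 0.31 [294.9 215.8]
side stage [490.2  33.9   1.3] 0.92 [321.2 243.1]
side mouse [ 343.8 -108.1   -0.1] 0.88 [363.4 215.9]
side tape_roll [ 543.1 -529.3   -1.4] 0.72 [314.6 152.5]
side tape_roll [335.1 196.   -1.6] 0.41 [370.3 283.2]
side tape_roll [433.2 252.7   3.8] 0.32 [337.6 296.7]
side winder [338.  196.6   0.6] 0.76 [369.4 282.8]
```

Run:
```python
import cv2
a=cv2.imread('pics/side0.png')[130:400,250:430]; b=cv2.imread('pics/scene0.png')[140:340,190:490]
cv2.imwrite('pics/side0c.png',cv2.resize(a,None,fx=2.2,fy=2.2,interpolation=2)); cv2.imwrite('pics/scene0c.png',cv2.resize(b,None,fx=2.6,fy=2.6,interpolation=2))
```

```text
(no output)
```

View pics/side0c.png

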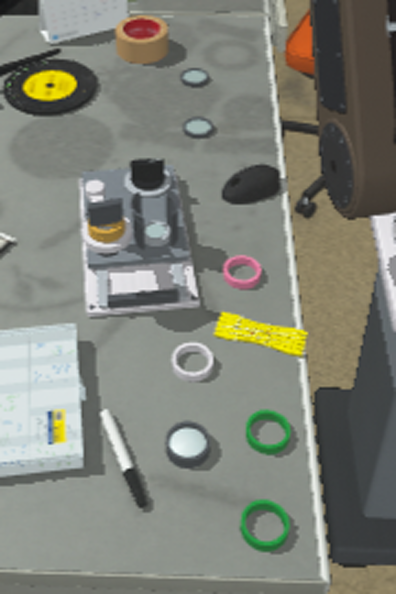

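View pics/scene0c.png

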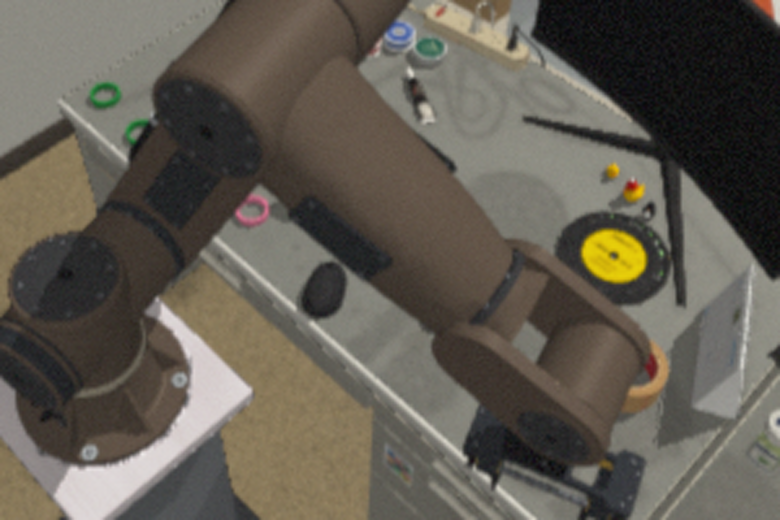

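The side view shows the lens at full-image px (335,331) and the bare aluminium spacer at (338,294). Its look-alikes are the green rings at (372,327) and (371,369) and the pink one at (360,253); those stay put. Two filters show at (339,164) and (340,187). The lens has no look-alike, because the filters are thinner. The stage is at (320,235) with its clamp arm swung toward +y. I'll set out and look from above the stage on the way.

```bash
cat >> h.py <<'E'
def plan(x,y,z,yaw=None):
    s=state();p=np.array(s['eef_pos']);R=s['tcp_rot'];cy=R[2]
    if yaw is None: yaw=cy
    d=(cy-yaw+np.pi/2)%np.pi-np.pi/2 if abs(cy-yaw)>2 else cy-yaw
    yn=cy-d;e=np.array([x,y,z])-p;c,sn=np.cos(yn),np.sin(yn)
    t=np.array([c*e[0]+sn*e[1],sn*e[0]-c*e[1],-e[2]])/250
    print('at',p.round(1),np.round(R,3),'turn',round(d/np.pi,4),'shift',t.round(4),'len',round(np.linalg.norm(t)*5,2),'rows')
E
python3 -c "
from h import *
plan(500,-150,330,0.12)"
```

```text
at [ 220.1 -585.   214.6] [ 3.142 -0.     0.36 ] turn 0.0763 shift [ 1.3199 -1.5933 -0.4614] len 10.6 rows
```

Call:
arm_command --rows '[[[0,0,-0.15],0.038],[[0,0,-0.15],0.038],[[0,0,-0.16],0],[[0.1,-0.12,0],0],[[0.1,-0.12,0],0]]' --claw 1

```text
t: 1.9
eef_pos: [262.5, -519.1, 330.5]
tcp_rot: [3.14, -0.001, 0.119]
ft_force: [0.4, -0.6, 0.1]
opening: 0.998
grip_force: 0.0
```

Call:
arm_command --rows '[[[0.11,-0.13,0],0],[[0.11,-0.13,0],0],[[0.11,-0.13,0],0],[[0.11,-0.13,0],0],[[0.11,-0.13,0],0]]'

```text
t: 2.4
eef_pos: [380.0, -339.9, 329.8]
tcp_rot: [3.141, -0.0, 0.121]
ft_force: [1.1, -0.4, -0.5]
opening: 1.0
grip_force: 0.0
```

Call:
arm_command --rows '[[[0.11,-0.13,0],0],[[0.11,-0.13,0],0],[[0.11,-0.13,0],0],[[0.11,-0.13,0],0],[[0.11,-0.13,0],0]]'

```text
t: 2.9
eef_pos: [496.9, -161.9, 329.9]
tcp_rot: [3.141, -0.0, 0.121]
ft_force: [0.8, -0.3, 0.8]
opening: 1.001
grip_force: 0.0
```

Run:
```python
from h import *
np.set_printoptions(precision=1,suppress=True)
plan(500,-50,330,.12)
im,d=shot('wrist','w1');print(np.linalg.inv(viewer.get_calibration('wrist')['world_to_cam']))
for cam in ['wrist','side','scene']:
    if cam!='wrist': shot(cam,cam+'1')
    for l in ['filter_1','seat','clamp_pivot','yoke','ring_bar','feed_knob_grip','barrel_mouth','stage']:
        for r in models.mark_of(cam,l)[:4]: print(cam,l,np.array(r['position']),round(r['confidence'],2),w2px(cam,r['position']))
```

```text
at [ 496.9 -161.9  329.9] [ 3.1 -0.   0.1] turn 0.0003 shift [ 0.1 -0.4 -0. ] len 2.24 rows
[[   0.1    1.     0.3  579.3]
 [  -1.     0.1    0.  -147.4]
 [  -0.    -0.3    1.   499.4]
 [   0.     0.     0.     1. ]]
wrist filter_1 [ 432.  -264.7    6.3] 0.76 [381.2 207.9]
wrist filter_1 [ 437.3 -420.6    3.1] 0.63 [479.9 215.9]
wrist seat [492.5  32.8  38.3] 0.57 [177.  146.5]
wrist clamp_pivot [575.5  42.3 126. ] 0.77 [132.9  76.8]
wrist yoke [552.3 130.  135.2] 0.97 [41.6 88.9]
wrist ring_bar [548.8 129.5 185.1] 0.59 [-2.2 91.5]
wrist feed_knob_grip [509.7 -86.2  64.5] 0.9 [259.9 146.5]
wrist barrel_mouth [489.4  35.2  98.9] 0.56 [152.2 155.2]
wrist stage [493.1  34.5   2.4] 0.61 [183.8 142.4]
side filter_1 [ 438.4 -428.8    6.6] 0.64 [338. 164.]
side filter_1 [ 345.9 -111.2   -1.5] 0.57 [362.8 215.6]
side filter_1 [ 427.9 -271.3    5. ] 0.45 [340.3 187. ]
side seat [434.9 248.1   2.8] 0.71 [337.  295.6]
side seat [488.7  34.3  41. ] 0.67 [321.4 234.7]
side seat [574.1  45.6 132. ] 0.57 [293.5 215.8]
side seat [437.8 376.8   7.5] 0.22 [335.4 333.9]
side yoke [549.1 125.9 132.1] 0.
[... 422 characters left out ...]
 34.2  36.9] 0.85 [315.9 206.5]
scene seat [491.9  36.1  95.7] 0.74 [315.5 197.2]
scene clamp_pivot [576.7  49.6 129.8] 0.6 [327.4 179.7]
scene clamp_pivot [491.7  32.8  37.7] 0.15 [316.1 206.5]
scene yoke [ 434.  -424.     4.3] 0.18 [389.8 286.3]
scene ring_bar [ 433.3 -265.     3.3] 0.72 [358.2 261. ]
scene ring_bar [548.8 131.2 179.1] 0.57 [309.2 165.1]
scene feed_knob_grip [507.3 -90.3  67.4] 0.42 [339.6 216.1]
scene feed_knob_grip [488.5  35.3  95.7] 0.4 [315.  197.8]
scene barrel_mouth [488.5  37.2  98.1] 0.79 [314.7 197.2]
scene barrel_mouth [ 434.9 -423.6    5.8] 0.29 [390.  285.9]
scene stage [493.3  35.3   1.3] 0.96 [316.1 211.3]
scene stage [ 544.8 -528.5    0.7] 0.4 [429.8 285.9]
```

View pics/w1.png

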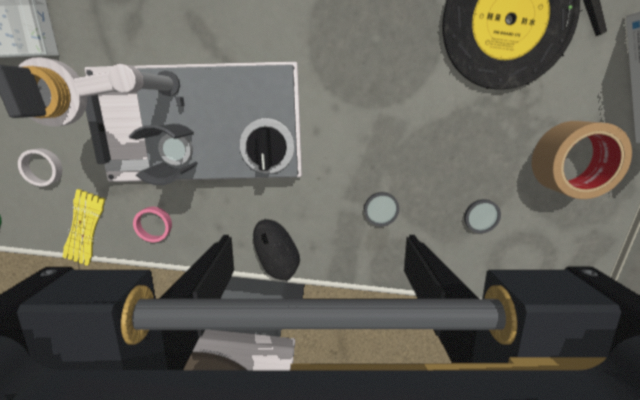

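Both filters are confirmed at (381,208) and (480,216), two in all. The stage stands at yaw ≈0.13. Next is the lens.

Run:
```python
from h import *
# stage yaw from corner pixels (white base edge, z~15)
a,b,c=[px2w('wrist',u,v,15) for u,v in ((297,63),(301,177),(110,182))]
print(a,b,c,np.arctan2(*(a-b)[[1,0]]),np.arctan2(-(c-b)[0],(c-b)[1]))
plan(438,376,230,.24)
```

```text
[ 619.59209462 -118.86161801   15.        ] [ 465.20910706 -140.62918863   15.        ] [423.72239942 138.60348621  15.        ] 0.140073848328074 0.14749500837719484
at [ 496.2 -163.5  329.6] [ 3.141 -0.     0.121] turn -0.0378 shift [ 0.2868 -2.1517  0.3985] len 11.03 rows
```

Call:
arm_command --rows '[[[0,0,0],-0.038],[[0.026,-0.19,0],0],[[0.026,-0.19,0],0],[[0.026,-0.19,0],0],[[0.026,-0.19,0],0]]'

```text
t: 4.75
eef_pos: [475.7, 28.8, 329.7]
tcp_rot: [3.141, -0.0, 0.24]
ft_force: [-0.1, 0.6, 0.8]
opening: 1.0
grip_force: 0.0
```

Call:
arm_command --rows '[[[0.026,-0.19,0],0],[[0.026,-0.19,0],0],[[0.026,-0.19,0],0],[[0.026,-0.19,0],0],[[0.026,-0.19,0],0]]'

```text
t: 5.25
eef_pos: [450.6, 267.6, 329.8]
tcp_rot: [3.142, -0.0, 0.241]
ft_force: [0.1, 0.3, -0.4]
opening: 1.0
grip_force: 0.0
```

Call:
arm_command --rows '[[[0.026,-0.19,0],0],[[0.026,-0.19,0],0],[[0,0,0.15],0],[[0,0,0.15],0],[[0,0,0.1],0]]'

```text
t: 5.75
eef_pos: [440.3, 361.1, 227.2]
tcp_rot: [3.141, 0.002, 0.242]
ft_force: [1.5, 0.2, 0.2]
opening: 1.002
grip_force: 0.0
```

Run:
```python
from h import *
np.set_printoptions(precision=1,suppress=True)
im,d=shot('wrist','w2')
for l in ['lens','spacer']:
    for r in models.mark_of('wrist',l)[:4]: print(l,np.array(r['position']),round(r['confidence'],2),w2px('wrist',r['position']))
plan(438,376,12)
```

```text
lens [438.1 372.5   8.2] 0.61 [308.4 170. ]
lens [491.3  35.3   2.8] 0.31 [589.  192.1]
spacer [430.8 246.1   4.6] 0.77 [408.2 200.2]
spacer [347.8 466.6   4.8] 0.71 [218.7 222. ]
spacer [335.2 351.3   2. ] 0.68 [306.6 250.1]
spacer [361.3  82.   13.3] 0.57 [514.3 281.2]
at [441.  360.8 228.9] [3.1 0.  0.2] turn 0.0 shift [ 0.  -0.1  0.9] len 4.35 rows
```

View pics/w2.png

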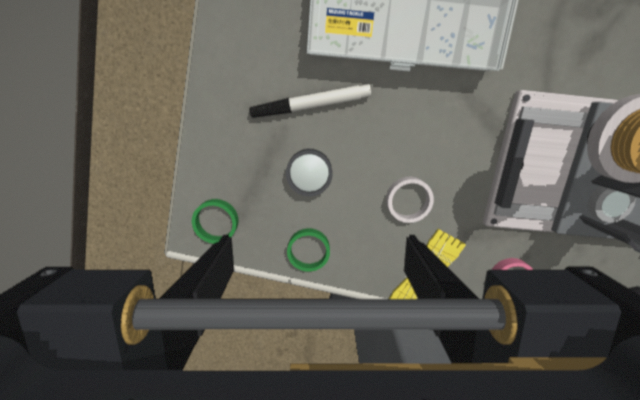

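The lens is at (309,172), the bare spacer at (410,200), and the green and pink rings are elsewhere. I'll pin down the centres by pixel.

Run:
```python
from h import *
np.set_printoptions(precision=1,suppress=True)
im=cv2.imread('pics/w2.png');g=cv2.cvtColor(im,6)
hc=cv2.HoughCircles(g[130:240,270:460],cv2.HOUGH_GRADIENT,1,40,param1=120,param2=14,minRadius=15,maxRadius=30)
for u,v,r in hc[0]:
    u+=270;v+=130;print(u,v,r,px2w('wrist',u,v,18),px2w('wrist',u,v,14),px2w('wrist',u,v,0))
c=px2w('wrist',309.5,172,18);print(c)
plan(c[0],c[1],12)
```

```text
308.5 172.5 18.3 [438.3 372.7  18. ] [437.5 372.6  14. ] [434.5 372.3   0. ]
410.5 199.5 22.4 [435.3 248.4  18. ] [434.4 247.   14. ] [431.3 242.1   0. ]
[439.2 371.7  18. ]
at [441.  360.8 228.9] [3.1 0.  0.2] turn 0.0 shift [ 0.  -0.   0.9] len 4.34 rows
```

```bash
sed -i "s/t.round(4)/[round(float(v),4) for v in t]/; s/^import numpy.*/&\nnp.set_printoptions(precision=4,suppress=True)/" h.py; python3 -c "
from h import *
plan(438.3,373,4)"
```

```text
at [441.  360.8 228.9] [3.141 0.002 0.24 ] turn 0.0 shift [0.0012, -0.0499, 0.8995] len 4.5 rows
```

Call:
arm_command --rows '[[[0.001,-0.05,0],0],[[0,0,0.2],0],[[0,0,0.2],0],[[0,0,0.2],0],[[0,0,0.15],0]]'

```text
t: 6.4
eef_pos: [438.9, 374.1, 41.2]
tcp_rot: [-3.141, -0.002, 0.24]
ft_force: [0.0, -0.3, 0.2]
opening: 0.998
grip_force: 0.0
```

Call:
arm_command --rows '[[[0,0,0.1],0],[[0,0,0.05],0],[[0,0,0],0],[[0,0,0],0],[[0,0,0],0]]'

```text
t: 6.9
eef_pos: [439.3, 373.8, 6.3]
tcp_rot: [-3.141, -0.003, 0.24]
ft_force: [-0.1, -0.2, -0.3]
opening: 0.998
grip_force: 0.0
```

Call:
arm_command --rows '[[[-0.002,0,0.01],0],[[0,0,0],0],[[0,0,0],0],[[0,0,0],0],[[0,0,0],0]]' --claw 0

```text
t: 7.4
eef_pos: [438.1, 373.0, 2.1]
tcp_rot: [3.142, -0.0, 0.24]
ft_force: [-0.2, 0.2, 0.3]
opening: 0.638
grip_force: 0.0
```

Call:
arm_command --rows '[[[0,0,0],0],[[0,0,0],0],[[0,0,0],0],[[0,0,0],0],[[0,0,0],0]]'

```text
t: 7.9
eef_pos: [438.1, 373.0, 2.1]
tcp_rot: [3.141, -0.0, 0.24]
ft_force: [0.0, -0.6, 0.6]
opening: 0.561
grip_force: 30.0
```

Call:
arm_command --rows '[[[0,0,0],0],[[0,0,-0.04],0],[[0,0,-0.1],0],[[0,0,-0.2],0],[[0,0,-0.2],0]]'

```text
t: 8.4
eef_pos: [437.5, 372.7, 138.7]
tcp_rot: [3.141, 0.002, 0.24]
ft_force: [0.8, 0.4, -1.4]
opening: 0.561
grip_force: 30.0
```

Run:
```python
from h import *
plan(491,35,170,.24)
im,d=shot('wrist','w3');cv2.imwrite('pics/w3c.png',cv2.resize(im[...,::-1][150:400,150:500],None,fx=2,fy=2))
s=state();print(s['opening'],s['grip_force'])
for l in ['lens','barrel_mouth','seat','yoke']:
    for r in models.mark_of('wrist',l)[:4]: print(l,np.array(r['position']),round(r['confidence'],2),w2px('wrist',r['position']))
```

```text
at [437.5 372.7 138.7] [3.141 0.002 0.24 ] turn 0.0001 shift [-0.1134, 1.3629, -0.1251] len 6.87 rows
0.5598448878158435 30.000124275684357
lens [435.9 375.3 146.1] 0.86 [316.9087 261.3999]
```

View pics/w3c.png

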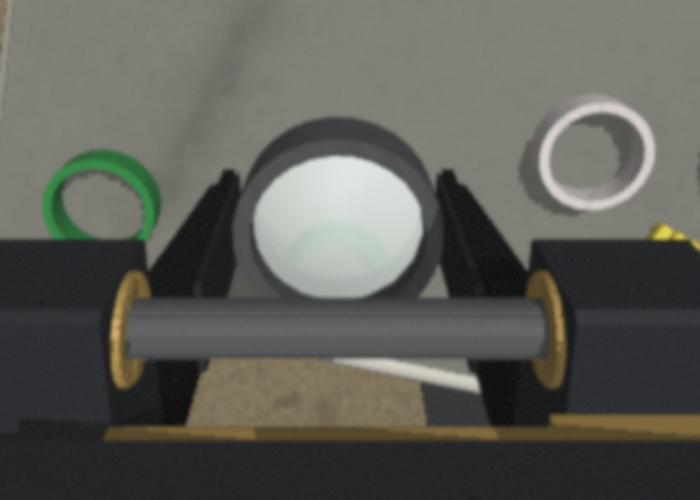

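Run:
```python
from h import *
for u,v in ((319,263.5),(318.7,256)): print(px2w('wrist',u,v,154.6))
im=cv2.imread('pics/w3.png');hsv=cv2.cvtColor(im,40)
roi=np.zeros(im.shape[:2],np.uint8);roi[222:302,270:366]=1
m=((im.min(2)>140)&(roi>0)).astype(np.uint8);n,l,s,c=cv2.connectedComponentsWithStats(m);i=1+s[1:,4].argmax();print(s[i],c[i])
x,y,w,h,_=s[i];print(px2w('wrist',x+w/2,y+h/2,152))
plan(491,35.4,200)
```

```text
[440.1676 374.0504 154.6   ]
[444.1316 375.176  154.6   ]
[ 277  228   84   70 4654] [318.6601 262.7396]
[439.1381 373.7937 152.    ]
at [437.7 372.8 137.1] [ 3.142 -0.     0.24 ] turn 0.0 shift [-0.1143, 1.3616, -0.2515] len 6.95 rows
```

Call:
arm_command --rows '[[[0,0,-0.2],0],[[0,0,-0.05],0],[[-0.019,0.19,0],0],[[-0.019,0.19,0],0],[[-0.019,0.19,0],0]]'

```text
t: 9.15
eef_pos: [457.4, 229.7, 198.2]
tcp_rot: [3.141, 0.002, 0.242]
ft_force: [0.2, 0.1, -0.8]
opening: 0.563
grip_force: 30.0
```

Call:
arm_command --rows '[[[-0.019,0.19,0],0],[[-0.019,0.19,0],0],[[-0.019,0.19,0],0],[[0,0.2,0],0],[[0,0,0],0]]'

```text
t: 9.65
eef_pos: [490.8, 36.2, 198.3]
tcp_rot: [3.141, 0.002, 0.235]
ft_force: [0.6, 0.4, -0.5]
opening: 0.56
grip_force: 30.0
```

Run:
```python
from h import *
im,d=shot('wrist','w4')
s=state();print(s['opening'],s['grip_force'])
for l in ['lens','barrel_mouth','seat','yoke','ring_bar','clamp_pivot','feed_knob_grip']:
    for r in models.mark_of('wrist',l)[:2]: print(l,np.array(r['position']),round(r['confidence'],2),w2px('wrist',r['position']))
plan(490.2,35.4,120)
```

```text
0.5599860377900748 29.99954402446747
lens [492.5  38.6 205.1] 0.9 [323.8114 254.658 ]
barrel_mouth [482.3  37.6  95. ] 0.86 [321.3969 208.3021]
seat [492.5  37.   43.1] 0.57 [324.6416 182.8097]
yoke [550.6 130.2 134.8] 0.74 [212.9561 100.7922]
yoke [487.9  34.8  98.9] 0.67 [327.3343 204.5967]
ring_bar [550.9 128.7 184.4] 0.8 [187.9081 101.5428]
clamp_pivot [577.1  43.4 127.7] 0.76 [348.5453  93.5139]
feed_knob_grip [505.4 -84.6  63.3] 0.59 [452.3342 205.237 ]
at [489.9  42.  199.5] [-3.142  0.     0.242] turn 0.0 shift [-0.005, 0.0258, 0.3179] len 1.59 rows
```

View pics/w4.png

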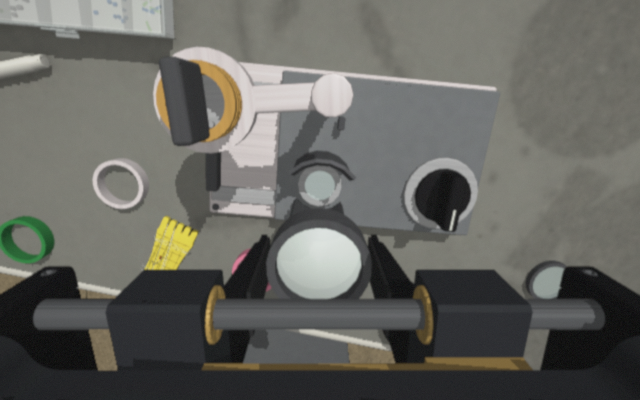

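Run:
```python
from h import *
im=cv2.imread('pics/w4.png');cv2.imwrite('pics/w4c.png',cv2.resize(im[130:310,250:400],None,fx=3.3,fy=3.3,interpolation=2))
for u,v in ((320,185),): print(px2w('wrist',u,v,42))
print(px2w('wrist',319,264,214.5))
print(w2px('wrist',[491,35.4,42]))
```

```text
[489.2945  41.1698  42.    ]
[490.8642  42.8541 214.5   ]
[326.0096 184.735 ]
```

View pics/w4c.png

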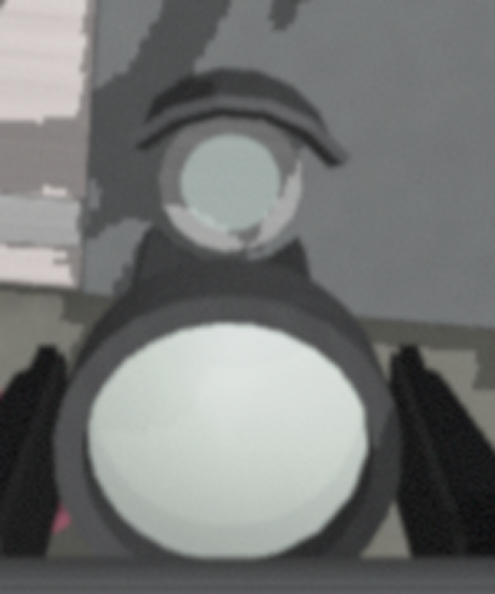

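Run:
```python
from h import *
plan(489.6,35.2,44)
```

```text
at [489.9  42.  199.5] [-3.142  0.     0.242] turn 0.0 shift [-0.0075, 0.026, 0.6219] len 3.11 rows
```

Call:
arm_command --rows '[[[-0.0075,0.026,0],0],[[0,0,0.16],0],[[0,0,0.16],0],[[0,0,0],0],[[0,0,0],0]]'

```text
t: 10.55
eef_pos: [490.0, 34.1, 120.1]
tcp_rot: [-3.141, 0.001, 0.241]
ft_force: [0.1, -0.4, -0.5]
opening: 0.563
grip_force: 30.0
```

Call:
arm_command --rows '[[[0,0,0.06],0],[[0,0,0.06],0],[[0,0,0.04],0],[[0,0,0],0],[[0,0,0],0]]'

```text
t: 11.05
eef_pos: [490.4, 34.1, 80.6]
tcp_rot: [3.141, -0.001, 0.24]
ft_force: [-0.2, -0.3, -0.7]
opening: 0.565
grip_force: 30.0
```

Call:
arm_command --rows '[[[0,0,0.04],0],[[0,0,0.04],0],[[0,0,0.03],0],[[0,0,0],0],[[0,0,0],0]]'

```text
t: 11.55
eef_pos: [489.7, 34.1, 51.8]
tcp_rot: [-3.141, 0.001, 0.24]
ft_force: [-0.1, 0.8, -0.4]
opening: 0.56
grip_force: 30.0
```

Call:
arm_command --rows '[[[0,0,0.015],0],[[0,0,0.013],0],[[0,0,0],0],[[0,0,0],0],[[0,0,0],0]]'

```text
t: 12.05
eef_pos: [489.8, 34.1, 45.2]
tcp_rot: [3.141, 0.0, 0.24]
ft_force: [-0.2, -0.3, -0.7]
opening: 0.558
grip_force: 30.0
```

Call:
arm_command --rows '[[[0,0,0],0],[[0,0,0],0],[[0,0,0],0],[[0,0,0],0],[[0,0,0],0]]' --claw 0.8

```text
t: 12.55
eef_pos: [489.8, 34.1, 45.1]
tcp_rot: [3.141, -0.0, 0.24]
ft_force: [-1.1, -0.8, -0.5]
opening: 0.797
grip_force: 0.0
```

Call:
arm_command --rows '[[[0,0,-0.05],0],[[0,0,-0.15],0],[[0,0,-0.2],0],[[0,0,-0.2],0],[[0,0,-0.1],0]]'

```text
t: 13.05
eef_pos: [490.5, 34.1, 224.1]
tcp_rot: [3.14, -0.005, 0.24]
ft_force: [1.1, -0.8, -0.6]
opening: 0.798
grip_force: 0.0
```

Call:
arm_command --rows '[[[-0.12,0,0],0],[[-0.1,0,0],0],[[0,0,0],0],[[0,0,0],0],[[0,0,0],0]]' --claw 1

```text
t: 13.55
eef_pos: [437.2, 21.0, 220.1]
tcp_rot: [3.141, -0.0, 0.24]
ft_force: [0.5, 0.6, -0.2]
opening: 0.998
grip_force: 0.0
```

Run:
```python
from h import *
im,d=shot('wrist','w5');print(state()['eef_pos'])
cv2.imwrite('pics/w5c.png',cv2.resize(im[...,::-1][0:280,0:400],None,fx=2,fy=2,interpolation=2))
for l in ['lens','barrel_mouth','seat','spacer']:
    for r in models.mark_of('wrist',l)[:3]: print(l,np.array(r['position']),round(r['confidence'],2),w2px('wrist',r['position']))
plan(435,248,200)
```

```text
[437.1291  21.0796 220.0056]
lens [342.8 193.    1.1] 0.31 [163.6147 212.5318]
spacer [359.9  80.6  12.1] 0.98 [255.5228 223.2398]
spacer [337.1 350.9   0.3] 0.97 [ 30.519  186.5541]
spacer [428.8 246.4   4.9] 0.62 [122.8266 132.1706]
at [436.7  21.1 219.9] [-3.142  0.     0.241] turn 0.0 shift [0.2096, -0.8831, 0.0795] len 4.56 rows
```

View pics/w5c.png

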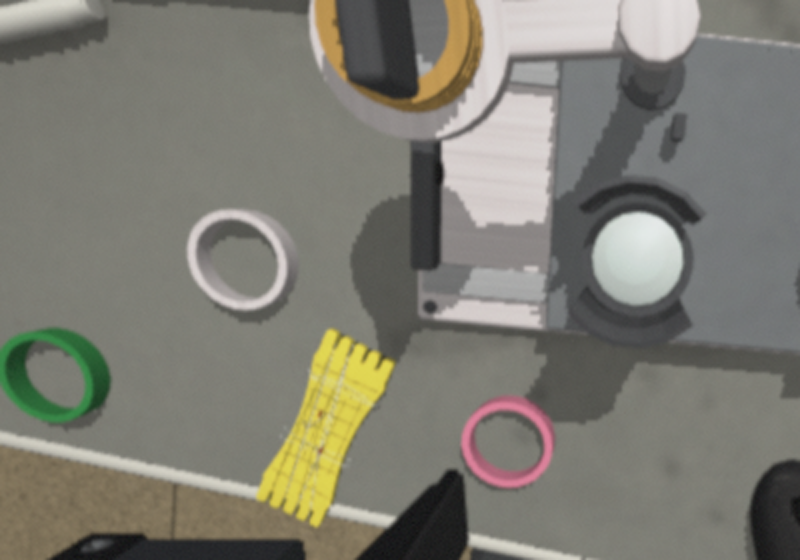

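The lens sits centred in the barrel, at crop (637,258). The bare spacer is at crop (239,260).

Run:
```python
from h import *
c=px2w('wrist',119.5,130,14);print(c);print(px2w('wrist',637/2,258/2,59))
plan(435,248,4)
```

```text
[432.3487 245.2572  14.    ]
[488.8806  34.7429  59.    ]
at [436.7  21.1 219.9] [-3.142  0.     0.241] turn 0.0 shift [0.2096, -0.8831, 0.8635] len 6.26 rows
```

Call:
arm_command --rows '[[[0.04,-0.18,0],0],[[0.04,-0.18,0],0],[[0.04,-0.18,0],0],[[0.04,-0.18,0],0],[[0.042,-0.157,0],0]]'

```text
t: 14.3
eef_pos: [432.9, 248.3, 220.0]
tcp_rot: [3.142, 0.0, 0.241]
ft_force: [1.3, 0.3, 0.5]
opening: 1.001
grip_force: 0.0
```

Call:
arm_command --rows '[[[0,0,0.15],0],[[0,0,0.13],0],[[0,0,0],0],[[0,0,0],0],[[0,0,0],0]]'

```text
t: 14.8
eef_pos: [434.1, 246.1, 151.6]
tcp_rot: [-3.141, -0.002, 0.24]
ft_force: [0.4, 0.4, 0.3]
opening: 1.001
grip_force: 0.0
```

```bash
cat >> h.py <<'E'
def hough(name,x0,x1,y0,y1,z,rmin,rmax):
    g=cv2.cvtColor(cv2.imread(f'pics/{name}.png'),6)[y0:y1,x0:x1]
    hc=cv2.HoughCircles(g,cv2.HOUGH_GRADIENT,1,30,param1=100,param2=14,minRadius=rmin,maxRadius=rmax)
    if hc is not None:
        for u,v,r in hc[0][:4]: print('circ',u+x0,v+y0,r,px2w('wrist',u+x0,v+y0,z))
E
python3 - <<'E'
from h import *
im,d=shot('wrist','w6')
for r in models.mark_of('wrist','spacer')[:3]: print(np.array(r['position']),round(r['confidence'],2),w2px('wrist',r['position']))
hough('w6',230,410,120,270,14,20,45)
plan(433.5,247,4)
cv2.imwrite('pics/w6c.png',im[...,::-1][100:300,200:440])
E
```

```text
[337.2 350.6   1. ] 0.9 [199.4623 250.9953]
[347.8 466.7   6.2] 0.59 [ 82.6722 218.3083]
circ 316.5 190.5 22.5 [432.6143 248.5184  14.    ]
circ 354.5 226.5 28.8 [406.1386 203.98    14.    ]
circ 378.5 265.5 24.1 [371.3132 169.1767  14.    ]
at [434.  246.  151.5] [-3.141 -0.002  0.24 ] turn 0.0 shift [-0.0009, -0.0043, 0.5901] len 2.95 rows
```

View pics/w6c.png

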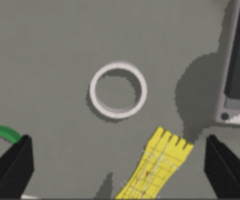

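The spacer is centred under the hand at crop (118,90). I'll grasp it.

Call:
arm_command --rows '[[[-0.001,-0.004,0.2],0],[[0,0,0.2],0],[[0,0,0.13],0],[[0,0,0.064],0],[[0,0,0],0]]'

```text
t: 15.4
eef_pos: [433.0, 246.7, 1.4]
tcp_rot: [3.141, 0.001, 0.24]
ft_force: [0.0, -0.5, -0.0]
opening: 0.998
grip_force: 0.0
```

Call:
arm_command --rows '[[[0,0,0],0],[[0,0,0],0],[[0,0,0],0],[[0,0,0],0],[[0,0,0],0]]' --claw 0

```text
t: 15.9
eef_pos: [432.9, 246.9, 1.8]
tcp_rot: [3.142, -0.0, 0.24]
ft_force: [0.6, -1.0, 0.0]
opening: 0.636
grip_force: 0.0
```

Call:
arm_command --rows '[[[0,0,0],0],[[0,0,0],0],[[0,0,0],0],[[0,0,0],0],[[0,0,0],0]]'

```text
t: 16.4
eef_pos: [432.8, 246.9, 1.7]
tcp_rot: [3.142, -0.0, 0.24]
ft_force: [-0.9, -0.4, 3.7]
opening: 0.562
grip_force: 30.0
```

Call:
arm_command --rows '[[[0,0,-0.05],0],[[0,0,-0.15],0],[[0,0,-0.2],0],[[0,0,-0.2],0],[[0,0,-0.2],0]]'

```text
t: 16.9
eef_pos: [432.1, 246.6, 204.4]
tcp_rot: [3.142, -0.0, 0.24]
ft_force: [0.6, 0.2, -1.2]
opening: 0.561
grip_force: 30.0
```

Call:
arm_command --rows '[[[0,0,0],0],[[0,0,0],0],[[0,0,0],0],[[0,0,0],0],[[0,0,0],0]]'

```text
t: 17.4
eef_pos: [432.5, 246.7, 200.6]
tcp_rot: [3.141, 0.002, 0.24]
ft_force: [0.2, -0.9, -0.5]
opening: 0.563
grip_force: 30.0
```

Run:
```python
from h import *
im,d=shot('wrist','w7');s=state();print(s['eef_pos'],s['opening'],s['grip_force'])
z=s['eef_pos'][2]
hough('w7',260,380,200,310,z+11,30,60)
a=im[200:310,260:380].astype(int);m=((a.min(2)>170)).astype(np.uint8);n,l,st,c=cv2.connectedComponentsWithStats(m);i=1+st[1:,4].argmax();x,y,w,h,_=st[i];print(st[i],px2w('wrist',260+x+w/2,200+y+h/2,z+11))
plan(490,34.3,200)
```

```text
[432.5534 246.7655 200.6899] 0.5601132141586387 29.999932944774628
circ 311.5 262.5 36.0 [431.4392 251.1363 211.6899]
circ 298.5 234.5 49.5 [445.1534 261.1811 211.6899]
[   8   15  101   83 1534] [435.6422 248.4135 211.6899]
at [432.6 246.8 200.7] [3.141 0.002 0.24 ] turn 0.0 shift [0.0208, 0.8801, 0.0028] len 4.4 rows
```

```bash
cat >> h.py <<'E'
def held(name,zt,lo=200,hi=310,tol=2.5):
    im,d=shot('wrist',name);c=viewer.get_calibration('wrist');K=np.array(c['camera_matrix']);T=np.linalg.inv(np.array(c['world_to_cam']))
    v,u=np.mgrid[lo:hi,255:385];D=d[lo:hi,255:385]
    q=np.stack([(u-K[0,2])/K[0,0]*D,-(v-K[1,2])/K[1,1]*D,-D,np.ones_like(D)],-1)@T.T
    e=np.array(state()['eef_pos']);q=q[(D>0)&(abs(q[...,2]-zt)<tol)][:,:3]-e
    q=q[(np.hypot(q[:,0],q[:,1])<32)];yw=state()['tcp_rot'][2]
    x=q[:,0]*np.cos(yw)+q[:,1]*np.sin(yw);y=-q[:,0]*np.sin(yw)+q[:,1]*np.cos(yw)
    print('n',len(q),'z',np.median(q[:,2]),'toolx range',np.percentile(x,[1,99]),'y range',np.percentile(y,[1,99]),'zs',np.percentile(q[:,2],[5,95]))
    return x,y
E
python3 - <<'E'
from h import *
z=state()['eef_pos'][2]
held('w8',z+12);held('w8',z+12,tol=5)
E
```

```text
n 2402 z 11.597956407126603 toolx range [-20.4152  26.6378] y range [-27.3037  27.6679] zs [10.0334 12.7546]
n 2905 z 11.437150705445163 toolx range [-22.0105  26.7314] y range [-28.0803  28.7329] zs [ 7.659  13.0803]
```

Call:
arm_command --rows '[[[0.004,0.176,0],0],[[0.004,0.176,0],0],[[0.004,0.176,0],0],[[0.004,0.176,0],0],[[0.005,0.176,0],0]]'

```text
t: 18.05
eef_pos: [490.4, 32.7, 201.5]
tcp_rot: [-3.142, 0.0, 0.241]
ft_force: [0.9, -0.4, -1.5]
opening: 0.562
grip_force: 30.0
```

Call:
arm_command --rows '[[[0,0,0],0],[[0,0,0.14],0],[[0,0,0.14],0],[[0,0,0],0],[[0,0,0],0]]'

```text
t: 18.55
eef_pos: [490.3, 34.8, 131.9]
tcp_rot: [-3.141, 0.001, 0.241]
ft_force: [0.3, -0.3, -0.1]
opening: 0.56
grip_force: 30.0
```

Run:
```python
from h import *
print(state()['opening'],state()['grip_force']);plan(490.2,34.7,62)
```

```text
0.5603195120367874 29.999965131282806
at [490.3  34.8 131.9] [-3.141  0.001  0.241] turn 0.0 shift [-0.0006, 0.0003, 0.2797] len 1.4 rows
```

Call:
arm_command --rows '[[[0,0,0.06],0],[[0,0,0.06],0],[[0,0,0.06],0],[[0,0,0],0],[[0,0,0],0]]'

```text
t: 19.05
eef_pos: [491.0, 34.6, 88.0]
tcp_rot: [3.141, -0.001, 0.241]
ft_force: [0.2, -0.3, -0.6]
opening: 0.561
grip_force: 30.0
```

Call:
arm_command --rows '[[[0,0,0.04],0],[[0,0,0.03],0],[[0,0,0.02],0],[[0,0,0],0],[[0,0,0],0]]'

```text
t: 19.55
eef_pos: [490.3, 34.4, 64.0]
tcp_rot: [-3.142, 0.0, 0.24]
ft_force: [0.5, 0.7, -0.1]
opening: 0.561
grip_force: 30.0
```

Call:
arm_command --rows '[[[0,0,0.006],0],[[0,0,0],0],[[0,0,0],0],[[0,0,0],0],[[0,0,0],0]]'

```text
t: 20.05
eef_pos: [490.3, 34.5, 62.7]
tcp_rot: [3.141, -0.0, 0.24]
ft_force: [0.2, 0.2, -1.0]
opening: 0.56
grip_force: 30.0
```

Call:
arm_command --rows '[[[0,0,0],0],[[0,0,0],0],[[0,0,0],0],[[0,0,0],0],[[0,0,0],0]]' --claw 0.8

```text
t: 20.55
eef_pos: [490.3, 34.4, 62.6]
tcp_rot: [3.141, 0.0, 0.24]
ft_force: [-0.6, 0.9, 0.3]
opening: 0.8
grip_force: 0.0
```

Call:
arm_command --rows '[[[0,0,-0.03],0],[[0,0,-0.12],0],[[0,0,-0.2],0],[[0,0,-0.2],0],[[0,0,-0.07],0]]'

```text
t: 21.05
eef_pos: [491.3, 34.5, 222.6]
tcp_rot: [3.14, -0.006, 0.241]
ft_force: [-0.5, 0.3, -0.8]
opening: 0.802
grip_force: 0.0
```

Call:
arm_command --rows '[[[-0.12,0,0],0],[[-0.1,0,0],0],[[0,0,0],0],[[0,0,0],0],[[0,0,0],0]]' --claw 1

```text
t: 21.55
eef_pos: [437.6, 21.4, 217.9]
tcp_rot: [3.141, -0.001, 0.24]
ft_force: [0.1, -0.5, 0.1]
opening: 1.001
grip_force: 0.0
```

Run:
```python
from h import *
im,d=shot('wrist','w9');print(state()['eef_pos'])
cv2.imwrite('pics/w9c.png',cv2.resize(im[...,::-1][0:280,270:640],None,fx=2,fy=2,interpolation=2))
for l in ['spacer','filter_1','feed_knob_grip']:
    for r in models.mark_of('wrist',l)[:4]: print(l,np.array(r['position']),round(r['confidence'],2),w2px('wrist',r['position']))
plan(431,-268,200,.24)
```

```text
[437.5684  21.4533 217.7296]
spacer [362.6  83.1  13. ] 0.76 [253.544  222.3681]
spacer [340.  349.6   1.7] 0.59 [ 29.3548 186.0308]
filter_1 [ 428.2 -262.7    3.9] 0.88 [542.6434 233.887 ]
feed_knob_grip [505.  -83.9  64.2] 0.71 [443.7041 143.7761]
at [437.2  21.5 217.4] [-3.142  0.     0.241] turn 0.0002 shift [-0.2994, 1.1187, 0.0697] len 5.8 rows
```

View pics/w9c.png

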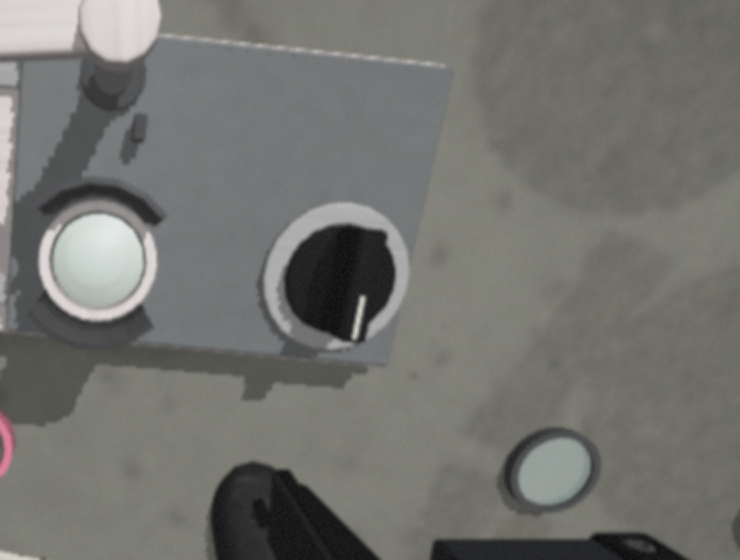

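The spacer lies flat over the lens, at crop (99,260). Next is the nearer filter at crop (552,470).

Call:
arm_command --rows '[[[-0.05,0.185,0],0],[[-0.05,0.185,0],0],[[-0.05,0.185,0],0],[[-0.05,0.185,0],0],[[-0.05,0.185,0],0]]'

```text
t: 22.25
eef_pos: [431.1, -220.1, 217.6]
tcp_rot: [3.142, -0.0, 0.241]
ft_force: [1.2, -0.3, -0.6]
opening: 1.0
grip_force: 0.0
```

Call:
arm_command --rows '[[[-0.05,0.187,0],0],[[0,0,0.15],0],[[0,0,0.12],0],[[0,0,0],0],[[0,0,0],0]]'

```text
t: 22.75
eef_pos: [430.5, -266.5, 150.4]
tcp_rot: [-3.141, 0.001, 0.241]
ft_force: [1.0, 0.1, 1.3]
opening: 1.003
grip_force: 0.0
```

Run:
```python
from h import *
im,d=shot('wrist','w10')
for r in models.mark_of('wrist','filter_1')[:3]: print(np.array(r['position']),round(r['confidence'],2),w2px('wrist',r['position']))
hough('w10',230,410,120,270,8,15,40)
plan(431,-266,2)
```

```text
[ 436.  -425.4    6.4] 0.85 [475.3679 219.6284]
[ 430.2 -262.7    6.1] 0.81 [314.9051 187.2866]
circ 316.5 192.5 27.3 [ 426.0039 -265.3151    8.    ]
at [ 431.  -266.7  151.5] [ 3.14  -0.001  0.241] turn 0.0 shift [0.0008, -0.0026, 0.5981] len 2.99 rows
```

```bash
cat >> h.py <<'E'
def glass(name,u,v,z,r=35):
    im=cv2.imread(f'pics/{name}.png').astype(np.float32);x0,y0=int(u-r),int(v-r)
    a=im[y0:y0+2*r,x0:x0+2*r];g=cv2.cvtColor(a.astype(np.uint8),6)
    seed=np.median(a[r-6:r+6,r-6:r+6].reshape(-1,3),0)
    m=(np.abs(a-seed).max(2)<16).astype(np.uint8);n,l,s,c=cv2.connectedComponentsWithStats(m);i=l[r,r]
    x,y,w,h,ar=s[i];print('glass',x+x0,y+y0,w,h,ar,px2w('wrist',x0+x+w/2-.5,y0+y+h/2-.5,z))
E
python3 - <<'E'
from h import *
glass('w10',315,189,6)
E
```

```text
glass 298 169 45 42 1473 [ 429.2007 -268.0144    6.    ]
```

Call:
arm_command --rows '[[[-0.006,0.001,0.2],0],[[0,0,0.2],0],[[0,0,0.13],0],[[0,0,0.069],0],[[0,0,0],0]]'

```text
t: 23.35
eef_pos: [429.4, -267.2, 1.1]
tcp_rot: [3.141, -0.001, 0.241]
ft_force: [-0.8, -0.0, -0.7]
opening: 0.996
grip_force: 0.0
```

Call:
arm_command --rows '[[[0,0,0],0],[[0,0,0],0],[[0,0,0],0],[[0,0,0],0],[[0,0,0],0]]' --claw 0

```text
t: 23.85
eef_pos: [428.9, -267.2, 0.6]
tcp_rot: [3.141, -0.0, 0.24]
ft_force: [-0.1, -0.1, 0.2]
opening: 0.639
grip_force: 0.0
```

Call:
arm_command --rows '[[[0,0,0],0],[[0,0,0],0],[[0,0,0],0],[[0,0,0],0],[[0,0,0],0]]'

```text
t: 24.35
eef_pos: [428.9, -267.2, 0.5]
tcp_rot: [3.141, -0.0, 0.24]
ft_force: [0.0, -0.6, 3.3]
opening: 0.558
grip_force: 30.0
```

Call:
arm_command --rows '[[[0,0,-0.05],0],[[0,0,-0.15],0],[[0,0,-0.2],0],[[0,0,-0.2],0],[[0,0,-0.2],0]]'

```text
t: 24.85
eef_pos: [428.2, -266.6, 203.2]
tcp_rot: [3.142, 0.0, 0.24]
ft_force: [0.8, -0.1, 0.2]
opening: 0.559
grip_force: 30.0
```

Call:
arm_command --rows '[[[0,0,0],0],[[0,0,0],0],[[0,0,0],0],[[0,0,0],0],[[0,0,0],0]]'

```text
t: 25.35
eef_pos: [428.5, -266.9, 199.4]
tcp_rot: [-3.14, 0.001, 0.24]
ft_force: [-0.2, -0.1, -0.4]
opening: 0.555
grip_force: 30.0
```

Run:
```python
from h import *
s=state();z=s['eef_pos'][2];print(s['opening'],s['grip_force'])
held('w11',z+6)
plan(490.3,34.8,200)
```

```text
0.5547000768207963 30.000073313713074
n 7111 z 4.768441173821373 toolx range [-22.904   25.6263] y range [-25.5648  27.0376] zs [3.6656 7.4357]
at [ 428.6 -266.9  199.5] [-3.14   0.001  0.24 ] turn 0.0 shift [0.5271, -1.1135, -0.002] len 6.16 rows
```

Call:
arm_command --rows '[[[0.08,-0.16,0],0],[[0.08,-0.16,0],0],[[0.08,-0.16,0],0],[[0.08,-0.16,0],0],[[0.08,-0.16,0],0]]'

```text
t: 25.9
eef_pos: [478.3, -47.3, 200.0]
tcp_rot: [-3.141, 0.001, 0.24]
ft_force: [1.0, 0.5, 0.6]
opening: 0.555
grip_force: 30.0
```

Call:
arm_command --rows '[[[0.08,-0.16,0],0],[[0.05,-0.153,0],0],[[0,0,0],0],[[0,0,0],0],[[0,0,0],0]]'

```text
t: 26.4
eef_pos: [491.1, 34.0, 200.1]
tcp_rot: [3.142, 0.001, 0.24]
ft_force: [0.2, 0.3, -0.3]
opening: 0.56
grip_force: 30.0
```

Run:
```python
from h import *
print(state()['opening'],state()['grip_force']);plan(490.6,34.8,120)
held('w12',state()['eef_pos'][2]+6)
```

```text
0.5596271473214451 29.999853372573853
at [491.1  34.  200.1] [3.142 0.001 0.24 ] turn 0.0 shift [-0.0013, -0.0036, 0.3204] len 1.6 rows
n 7069 z 4.750164901872097 toolx range [-22.9771  25.6431] y range [-25.5036  26.9752] zs [3.6577 7.4539]
```

Call:
arm_command --rows '[[[-0.001,-0.002,0.16],0],[[0,0,0.16],0],[[0,0,0],0],[[0,0,0],0],[[0,0,0],0]]'

```text
t: 26.95
eef_pos: [491.8, 34.6, 122.0]
tcp_rot: [3.141, -0.002, 0.24]
ft_force: [-0.2, 0.1, -0.7]
opening: 0.556
grip_force: 30.0
```

Call:
arm_command --rows '[[[0,0,0.05],0],[[0,0,0.05],0],[[0,0,0.05],0],[[0,0,0.02],0],[[0,0,0],0]]'

```text
t: 27.45
eef_pos: [491.3, 35.0, 78.6]
tcp_rot: [3.141, -0.001, 0.24]
ft_force: [-0.7, 0.4, -0.6]
opening: 0.56
grip_force: 30.0
```

Call:
arm_command --rows '[[[0,0,0.004],0],[[0,0,0],0],[[0,0,0],0],[[0,0,0],0],[[0,0,0],0]]'

```text
t: 27.95
eef_pos: [490.9, 35.1, 77.1]
tcp_rot: [3.141, -0.0, 0.24]
ft_force: [0.2, -0.1, -0.3]
opening: 0.553
grip_force: 30.0
```

Call:
arm_command --rows '[[[0,0,0.006],0],[[0,0,0],0],[[0,0,0],0],[[0,0,0],0],[[0,0,0],0]]'

```text
t: 28.45
eef_pos: [490.9, 35.1, 75.4]
tcp_rot: [3.142, -0.0, 0.24]
ft_force: [0.1, -0.4, -0.2]
opening: 0.559
grip_force: 30.0
```

Call:
arm_command --rows '[[[0,0,0],0],[[0,0,0],0],[[0,0,0],0],[[0,0,0],0],[[0,0,0],0]]' --claw 0.8

```text
t: 28.95
eef_pos: [490.9, 35.1, 75.4]
tcp_rot: [3.141, -0.0, 0.24]
ft_force: [-0.5, 0.7, -0.4]
opening: 0.797
grip_force: 0.0
```

Call:
arm_command --rows '[[[0,0,-0.03],0],[[0,0,-0.12],0],[[0,0,-0.2],0],[[0,0,-0.2],0],[[0,0,-0.03],0]]'

```text
t: 29.45
eef_pos: [492.5, 35.1, 226.0]
tcp_rot: [3.139, -0.008, 0.241]
ft_force: [0.1, 0.3, -0.7]
opening: 0.799
grip_force: 0.0
```

Call:
arm_command --rows '[[[-0.12,0,0],0],[[-0.1,0,0],0],[[0,0,0],0],[[0,0,0],0],[[0,0,0],0]]' --claw 1

```text
t: 29.95
eef_pos: [438.2, 22.1, 220.4]
tcp_rot: [3.141, -0.0, 0.24]
ft_force: [-0.3, 0.3, 0.0]
opening: 1.0
grip_force: 0.0
```

Run:
```python
from h import *
im,d=shot('wrist','w13');u,v=w2px('wrist',[490.5,35,80]);print(u,v)
glass('w13',u,v,80)
c=viewer.get_calibration('wrist');K=np.array(c['camera_matrix']);T=np.linalg.inv(np.array(c['world_to_cam']))
for du,dv in((0,0),(22,0),(-22,0),(0,17),(0,-17),(12,12),(-12,-12)):
    uu,vv=int(u+du),int(v+dv);D=float(np.median(d[vv-1:vv+2,uu-1:uu+2]));print(du,dv,(T@[(uu-K[0,2])/K[0,0]*D,-(vv-K[1,2])/K[1,1]*D,-D,1])[:3])
plan(431,-200,220);plan(435,-425,150)
```

```text
319.33501977862306 130.97907775903755
glass 298 108 44 39 1261 [493.9599  35.6968  80.    ]
0 0 [491.2176  35.487   79.331 ]
22 0 [495.9054  16.0614  78.5246]
-22 0 [486.4247  54.8648  78.8043]
0 17 [476.2034  31.8017  78.4651]
0 -17 [505.6843  39.0359  78.9253]
12 12 [483.2313  22.1759  78.1702]
-12 -12 [498.9152  48.4604  79.2206]
at [438.1  22.1 220.3] [ 3.141 -0.     0.24 ] turn 0.0 shift [-0.2393, 0.856, 0.0011] len 4.44 rows
at [438.1  22.1 220.3] [ 3.141 -0.     0.24 ] turn 0.0 shift [-0.4381, 1.734, 0.2811] len 9.05 rows
```

Filter 1 lies flat: the depth reads about 79 mm across the glass. On to filter 2.

Call:
arm_command --rows '[[[-0.044,0.174,0],0],[[-0.044,0.174,0],0],[[-0.044,0.174,0],0],[[-0.044,0.174,0],0],[[-0.044,0.174,0],0]]'

```text
t: 30.5
eef_pos: [436.1, -204.3, 220.2]
tcp_rot: [-3.142, 0.0, 0.241]
ft_force: [1.2, 0.1, -0.3]
opening: 0.999
grip_force: 0.0
```

Call:
arm_command --rows '[[[-0.044,0.174,0],0],[[-0.044,0.174,0],0],[[-0.044,0.174,0],0],[[-0.044,0.174,0],0],[[-0.042,0.168,0],0]]'

```text
t: 31.0
eef_pos: [434.4, -427.3, 219.8]
tcp_rot: [-3.141, 0.0, 0.24]
ft_force: [1.4, 0.4, 0.2]
opening: 0.999
grip_force: 0.0
```

Call:
arm_command --rows '[[[0,0,0.15],0],[[0,0,0.13],0],[[0,0,0],0],[[0,0,0],0],[[0,0,0],0]]'

```text
t: 31.5
eef_pos: [435.1, -425.6, 152.1]
tcp_rot: [3.139, -0.001, 0.241]
ft_force: [1.0, 0.2, 0.6]
opening: 0.999
grip_force: 0.0
```

Run:
```python
from h import *
im,d=shot('wrist','w14')
for r in models.mark_of('wrist','filter_1')[:3]:
    p=w2px('wrist',r['position']);print(np.array(r['position']),round(r['confidence'],2),p)
    glass('w14',p[0],p[1],6)
hough('w14',230,410,120,270,8,15,40)
plan(435,-425,1)
```

```text
[ 436.  -424.9    4.6] 0.84 [318.7252 185.8385]
glass 297 165 45 43 1490 [ 436.2483 -425.1079    6.    ]
circ 318.5 186.5 22.5 [ 436.1417 -424.631     8.    ]
at [ 435.  -425.4  152.2] [ 3.139 -0.001  0.241] turn 0.0 shift [0.0005, -0.0016, 0.6046] len 3.02 rows
```

Call:
arm_command --rows '[[[0.004,-0.001,0.2],0],[[0,0,0.2],0],[[0,0,0.13],0],[[0,0,0.071],0],[[0,0,0],0]]'

```text
t: 32.1
eef_pos: [435.5, -424.7, 1.0]
tcp_rot: [3.141, -0.0, 0.241]
ft_force: [0.7, 0.5, -0.6]
opening: 1.004
grip_force: 0.0
```

Call:
arm_command --rows '[[[0,0,0],0],[[0,0,0],0],[[0,0,0],0],[[0,0,0],0],[[0,0,0],0]]' --claw 0

```text
t: 32.6
eef_pos: [435.3, -424.7, 0.4]
tcp_rot: [3.141, -0.0, 0.24]
ft_force: [-0.0, 0.7, 3.6]
opening: 0.637
grip_force: 1.4
```

Call:
arm_command --rows '[[[0,0,0],0],[[0,0,0],0],[[0,0,0],0],[[0,0,0],0],[[0,0,0],0]]'

```text
t: 33.1
eef_pos: [435.3, -424.7, 0.3]
tcp_rot: [3.141, -0.0, 0.24]
ft_force: [-0.5, 0.2, 4.9]
opening: 0.559
grip_force: 30.7
```

Call:
arm_command --rows '[[[0,0,-0.05],0],[[0,0,-0.15],0],[[0,0,-0.2],0],[[0,0,-0.2],0],[[0,0,-0.2],0]]'

```text
t: 33.6
eef_pos: [434.9, -424.2, 202.9]
tcp_rot: [3.141, 0.0, 0.24]
ft_force: [1.5, -0.2, 0.0]
opening: 0.557
grip_force: 30.0
```

Call:
arm_command --rows '[[[0,0,0],0],[[0,0,0],0],[[0,0,0],0],[[0,0,0],0],[[0,0,0],0]]'

```text
t: 34.1
eef_pos: [435.0, -424.4, 198.9]
tcp_rot: [-3.14, 0.001, 0.24]
ft_force: [0.0, 0.2, -0.1]
opening: 0.555
grip_force: 30.0
```

Run:
```python
from h import *
s=state();z=s['eef_pos'][2];print(s['opening'],s['grip_force'])
held('w15',z+6)
plan(490.6,34.8,200)
```

```text
0.5550541766379239 29.999869465827942
n 7299 z 4.877932036021065 toolx range [-22.5288  26.4958] y range [-25.3705  26.8944] zs [3.7242 7.5295]
at [ 435.1 -424.4  199.1] [-3.14   0.001  0.24 ] turn 0.0 shift [0.653, -1.7312, -0.0035] len 9.25 rows
```

Call:
arm_command --rows '[[[0.065,-0.173,0],0],[[0.065,-0.173,0],0],[[0.065,-0.173,0],0],[[0.065,-0.173,0],0],[[0.065,-0.173,0],0]]'

```text
t: 34.65
eef_pos: [462.5, -193.5, 199.8]
tcp_rot: [-3.141, 0.0, 0.24]
ft_force: [1.5, -0.2, -1.1]
opening: 0.56
grip_force: 30.0
```

Call:
arm_command --rows '[[[0.065,-0.173,0],0],[[0.065,-0.173,0],0],[[0.065,-0.173,0],0],[[0.065,-0.173,0],0],[[0.068,-0.174,0],0]]'

```text
t: 35.15
eef_pos: [490.6, 36.5, 199.9]
tcp_rot: [-3.142, 0.0, 0.24]
ft_force: [0.1, -0.2, -0.7]
opening: 0.561
grip_force: 30.0
```

Call:
arm_command --rows '[[[0,0,0],0],[[0,0,0],0],[[0,0,0],0],[[0,0,0],0],[[0,0,0],0]]'

```text
t: 35.65
eef_pos: [490.7, 33.5, 200.1]
tcp_rot: [3.141, 0.0, 0.239]
ft_force: [-0.1, 0.9, -0.0]
opening: 0.556
grip_force: 30.0
```

Run:
```python
from h import *
print(state()['opening'],state()['grip_force']);plan(490.3,34.8,120)
held('w16',state()['eef_pos'][2]+6)
```

```text
0.555778424465946 29.999898970127106
at [490.7  33.5 200.1] [3.141 0.    0.239] turn 0.0 shift [-0.0005, -0.0054, 0.3204] len 1.6 rows
n 7238 z 4.954966977083174 toolx range [-22.5011  26.5543] y range [-25.4833  26.9152] zs [3.8059 7.6232]
```

Call:
arm_command --rows '[[[-0.001,-0.004,0.16],0],[[0,0,0.16],0],[[0,0,0],0],[[0,0,0],0],[[0,0,0],0]]'

```text
t: 36.2
eef_pos: [491.2, 35.3, 121.8]
tcp_rot: [3.141, -0.002, 0.24]
ft_force: [0.1, 0.5, 0.7]
opening: 0.557
grip_force: 30.0
```

Call:
arm_command --rows '[[[0,0,0.05],0],[[0,0,0.05],0],[[0,0,0.038],0],[[0,0,0],0],[[0,0,0],0]]'

```text
t: 36.7
eef_pos: [490.7, 35.5, 86.4]
tcp_rot: [3.141, -0.001, 0.24]
ft_force: [0.0, -0.0, -0.7]
opening: 0.559
grip_force: 30.0
```

Call:
arm_command --rows '[[[0,0,0.004],0],[[0,0,0.002],0],[[0,0,0],0],[[0,0,0],0],[[0,0,0],0]]'

```text
t: 37.2
eef_pos: [490.3, 35.5, 84.2]
tcp_rot: [3.141, -0.0, 0.24]
ft_force: [-0.0, -0.3, 0.0]
opening: 0.561
grip_force: 30.0
```

Call:
arm_command --rows '[[[0,0,0.003],0],[[0,0,0],0],[[0,0,0],0],[[0,0,0],0],[[0,0,0],0]]'

```text
t: 37.7
eef_pos: [490.3, 35.5, 83.4]
tcp_rot: [3.141, -0.0, 0.24]
ft_force: [-0.5, 0.5, -0.2]
opening: 0.561
grip_force: 30.0
```

Call:
arm_command --rows '[[[0,0,0],0],[[0,0,0],0],[[0,0,0],0],[[0,0,0],0],[[0,0,0],0]]' --claw 0.8

```text
t: 38.2
eef_pos: [490.3, 35.5, 83.4]
tcp_rot: [3.141, 0.0, 0.24]
ft_force: [-0.6, -0.4, -0.4]
opening: 0.797
grip_force: 0.0
```

Call:
arm_command --rows '[[[0,0,-0.03],0],[[0,0,-0.12],0],[[0,0,-0.2],0],[[0,0,-0.2],0],[[0,0,-0.2],0]]'

```text
t: 38.7
eef_pos: [489.7, 35.5, 273.6]
tcp_rot: [3.141, -0.0, 0.24]
ft_force: [1.3, -0.2, -0.1]
opening: 0.802
grip_force: 0.0
```

Call:
arm_command --rows '[[[-0.12,0,0],0],[[-0.1,0,0],0],[[0,0,0],0],[[0,0,0],0],[[0,0,0],0]]'

```text
t: 39.2
eef_pos: [437.6, 22.4, 271.1]
tcp_rot: [3.141, -0.0, 0.24]
ft_force: [-0.1, 0.2, -0.0]
opening: 0.798
grip_force: 0.0
```

Run:
```python
from h import *
im,d=shot('wrist','w17');u,v=w2px('wrist',[490.5,35,88]);print(u,v,state()['eef_pos'])
glass('w17',u,v,88)
c=viewer.get_calibration('wrist');K=np.array(c['camera_matrix']);T=np.linalg.inv(np.array(c['world_to_cam']))
for du,dv in((0,0),(20,0),(-20,0),(0,15),(0,-15),(10,10),(-10,-10)):
    uu,vv=int(u+du),int(v+dv);D=float(np.median(d[vv-1:vv+2,uu-1:uu+2]));print(du,dv,(T@[(uu-K[0,2])/K[0,0]*D,-(vv-K[1,2])/K[1,1]*D,-D,1])[:3])
for l in ['yoke','ring_bar','clamp_pivot','feed_knob_grip']:
    for r in models.mark_of('wrist',l)[:2]: print(l,np.array(r['position']),round(r['confidence'],2),w2px('wrist',r['position']))
cv2.imwrite('pics/w17c.png',cv2.resize(im[...,::-1][0:280,100:500],None,fx=2,fy=2,interpolation=2))
```

```text
319.7287634595453 126.78810925956195 [437.5725  22.4958 270.8653]
glass 300 106 39 40 1209 [491.5773  36.0338  88.    ]
0 0 [490.9389  35.8737  85.8747]
20 0 [495.8742  15.8849  86.3844]
-20 0 [486.087   55.8764  86.5067]
0 15 [476.1157  32.2376  86.4417]
0 -15 [505.4592  39.4366  85.9663]
10 10 [483.6066  23.3961  86.7113]
-10 -10 [498.2473  48.1813  86.3178]
yoke [549.9 132.7 137.2] 0.98 [221.0763  29.9769]
yoke [506.6 -86.2  67.7] 0.32 [430.8027 137.5491]
ring_bar [550.4 127.5 185.5] 0.98 [209.0621  16.9142]
feed_knob_grip [506.3 -87.6  64.9] 0.61 [431.2405 137.5332]
```

View pics/w17c.png

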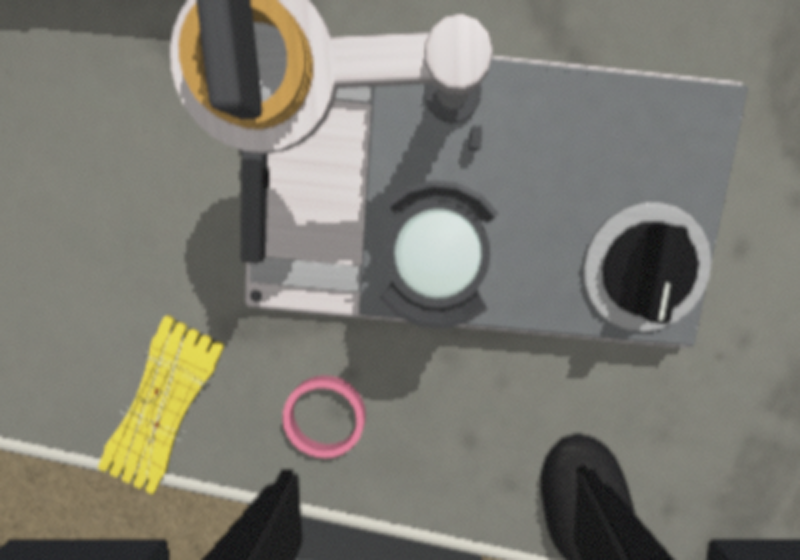

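The stack sits flat in the barrel at crop (438,253). The yoke stands at crop (250,70), with its bar pointing roughly along image-vertical. I'll push the yoke rim from outside with shut fingers.

Run:
```python
from h import *
plan(609,148,270,.29);print(state()['joints'])
u,v=w2px('wrist',[550,130,134]);print(u,v)
# yoke ring: depth points z 130..138
im,d=viewer.read_camera('wrist');c=viewer.get_calibration('wrist');K=np.array(c['camera_matrix']);T=np.linalg.inv(np.array(c['world_to_cam']))
v,u=np.mgrid[0:130,100:360];D=d[0:130,100:360];q=(np.stack([(u-K[0,2])/K[0,0]*D,-(v-K[1,2])/K[1,1]*D,-D,np.ones_like(D)],-1)@T.T)[...,:3]
a=q[(abs(q[...,2]-134)<3)&(D>0)];print(len(a),a.min(0),a.max(0))
b=q[(abs(q[...,2]-183)<3)&(D>0)][:,:2];m,e=cv2.PCACompute(b.astype(np.float32),None);print('bar',len(b),m,e[0],np.ptp((b-m)@e.T,axis=0))
```

```text
at [437.2  22.5 270.6] [-3.141  0.001  0.241] turn -0.0157 shift [0.8022, -0.2845, 0.0025] len 4.26 rows
[-0.0996  0.1576  1.9098 -0.0001  1.0747  1.2305]
225.4341891787508 30.990401673008588
2869 [516.6994  34.8699 131.0303] [580.9074 164.2786 136.9301]
bar 863 [[544.9848 127.7384]] [0.9599 0.2803] [33.6547 11.8767]
```

Call:
arm_command --rows '[[[0.16,-0.056,0],-0.016],[[0.16,-0.057,0],0],[[0.16,-0.057,0],0],[[0.16,-0.057,0],0],[[0.16,-0.057,0],0]]' --claw 0

```text
t: 40.0
eef_pos: [610.6, 147.3, 270.5]
tcp_rot: [3.142, 0.0, 0.291]
ft_force: [1.0, -1.8, 0.5]
opening: 0.439
grip_force: 0.0
```

Call:
arm_command --rows '[[[0,0,0],0],[[0,0,0.14],0],[[0,0,0.14],0],[[0,0,0.14],0],[[0,0,0.14],0]]'

```text
t: 40.5
eef_pos: [608.9, 145.8, 129.6]
tcp_rot: [3.141, 0.0, 0.291]
ft_force: [0.8, 0.7, -1.4]
opening: 0.029
grip_force: 0.0
```

Call:
arm_command --rows '[[[0,0,0.055],0],[[0,0,0],0],[[0,0,0],0],[[0,0,0],0],[[0,0,0],0]]'

```text
t: 41.0
eef_pos: [609.9, 146.1, 118.7]
tcp_rot: [3.141, -0.002, 0.291]
ft_force: [-0.1, -0.0, 0.9]
opening: 0.009
grip_force: 0.0
```

Run:
```python
from h import *
plan(609,148,116,.29)
```

```text
at [609.9 146.1 118.7] [ 3.141 -0.002  0.291] turn 0.0002 shift [-0.0012, -0.0083, 0.0107] len 0.07 rows
```

Call:
arm_command --rows '[[[-0.03,-0.004,0],0],[[-0.03,0,0],0],[[0,0,0],0],[[0,0,0],0],[[0,0,0],0]]'

```text
t: 41.5
eef_pos: [594.7, 142.6, 117.2]
tcp_rot: [3.141, -0.0, 0.291]
ft_force: [-0.7, -0.0, -0.2]
opening: 0.006
grip_force: 0.0
```

Call:
arm_command --rows '[[[-0.049,-0.021,0],-0.0446],[[-0.049,-0.021,0],-0.0446],[[0,0,0],0],[[0,0,0],0],[[0,0,0],0]]'

```text
t: 42.0
eef_pos: [568.6, 143.7, 117.1]
tcp_rot: [3.141, 0.0, 0.568]
ft_force: [-1.2, -0.6, -0.3]
opening: 0.006
grip_force: 0.0
```

Run:
```python
from h import *
shot('side','s2');print(state()['eef_pos'],state()['tcp_rot'])
for l in ['yoke','ring_bar']:
    for r in models.mark_of('side',l)[:2]: print(l,np.array(r['position']),round(r['confidence'],2))
```

```text
[568.555  143.7028 117.0309] [3.1415 0.0001 0.5683]
yoke [526.8 117.5 133.2] 0.55
yoke [572.7  45.8 127.7] 0.19
ring_bar [336.3 198.2  -1.4] 0.57
```

Call:
arm_command --rows '[[[-0.049,-0.022,0],-0.0446],[[-0.049,-0.022,0],-0.0446],[[-0.049,-0.022,0],-0.0446],[[0,0,0],0],[[0,0,0],0]]'

```text
t: 42.65
eef_pos: [530.3, 132.4, 117.3]
tcp_rot: [3.141, -0.0, 0.986]
ft_force: [0.9, -0.1, -0.2]
opening: 0.006
grip_force: 0.0
```

Call:
arm_command --rows '[[[-0.049,-0.022,0],-0.0446],[[-0.049,-0.022,0],-0.0446],[[-0.049,-0.022,0],-0.0446],[[0,0,0],0],[[0,0,0],0]]'

```text
t: 43.15
eef_pos: [500.2, 106.4, 117.2]
tcp_rot: [3.141, 0.0, 1.405]
ft_force: [-0.6, -0.2, 0.2]
opening: 0.007
grip_force: 0.0
```

Run:
```python
from h import *
for cam in('side','scene'):
    shot(cam,cam+'3')
    for l in ['yoke','ring_bar']:
        for r in models.mark_of(cam,l)[:2]: print(cam,l,np.array(r['position']),round(r['confidence'],2))
print(state()['eef_pos'],state()['tcp_rot'])
```

```text
side yoke [487.8  59.1 133.9] 0.72
side ring_bar [493.2  38.7  66. ] 0.74
side ring_bar [486.4  60.7 183.2] 0.5
scene yoke [506.4 -91.3  67.4] 0.71
scene yoke [490.1  55.3 137.2] 0.66
scene ring_bar [489.9  61.8 179.9] 0.46
[499.6126 106.5289 117.075 ] [3.1415 0.0001 1.4103]
```

Call:
arm_command --rows '[[[-0.045,-0.021,0],-0.0446],[[-0.03,-0.012,0],-0.02],[[0,0,0],0],[[0,0,0],0],[[0,0,0],0]]'

```text
t: 43.95
eef_pos: [489.5, 88.8, 117.2]
tcp_rot: [3.141, 0.0, 1.613]
ft_force: [0.6, 0.0, -0.0]
opening: 0.007
grip_force: 0.0
```

Call:
arm_command --rows '[[[-0.01,0,0],0],[[-0.01,0,0],0],[[0,0,0],0],[[0,0,0],0],[[0,0,0],0]]'

```text
t: 44.45
eef_pos: [489.4, 83.7, 117.1]
tcp_rot: [-3.141, 0.0, 1.614]
ft_force: [-2.3, 2.7, -1.9]
opening: 0.007
grip_force: 1.3
```

Call:
arm_command --rows '[[[-0.008,0,0],0],[[-0.004,0,0],0],[[0,0,0],0],[[0,0,0],0],[[0,0,0],0]]'

```text
t: 44.95
eef_pos: [489.3, 80.8, 117.0]
tcp_rot: [-3.141, -0.0, 1.614]
ft_force: [-3.6, 4.9, 0.3]
opening: 0.003
grip_force: 2.2
```

Call:
arm_command --rows '[[[-0.004,0,0],0],[[-0.004,0,0],0],[[0,0,0],0],[[0,0,0],0],[[0,0,0],0]]'

```text
t: 45.45
eef_pos: [489.2, 80.4, 117.1]
tcp_rot: [-3.141, -0.003, 1.614]
ft_force: [-3.4, 19.9, 0.1]
opening: 0.003
grip_force: 10.0
```

Run:
```python
from h import *
for cam in('side','scene'):
    shot(cam,cam+'4')
    for l in ['yoke','ring_bar']:
        for r in models.mark_of(cam,l)[:2]: print(cam,l,np.array(r['position']),round(r['confidence'],2))
print(state()['eef_pos'],state()['ft_force'])
```

```text
side yoke [489.6  36.2 134.1] 0.65
side yoke [573.1  40.7 130.8] 0.48
scene yoke [487.3  33.  133.5] 0.53
scene ring_bar [493.6  33.4 134.2] 0.69
scene ring_bar [487.9  36.2 181.1] 0.49
[489.2545  80.4007 117.0929] [-3.6027 20.5969  0.4911]
```

The yoke is at its stop (20 N reading, yoke at about (489,35)). I'll lift off and look at the bar from above.

Call:
arm_command --rows '[[[0.04,0,0],0],[[0.04,0,-0.1],0],[[0,0,-0.2],0],[[0,0,-0.2],0],[[0,0,-0.1],0]]'

```text
t: 46.25
eef_pos: [490.0, 98.6, 271.4]
tcp_rot: [3.136, 0.001, 1.615]
ft_force: [0.5, 0.5, -0.7]
opening: 0.005
grip_force: 0.0
```

Call:
arm_command --rows '[[[-0.13,0,0],-0.03],[[-0.13,0,0],0],[[0,0,0],0],[[0,0,0],0],[[0,0,0],0]]' --claw 0.6

```text
t: 46.75
eef_pos: [494.8, 34.4, 267.2]
tcp_rot: [3.141, 0.0, 1.709]
ft_force: [1.2, -0.2, -0.0]
opening: 0.37
grip_force: 0.0
```

```bash
cat >> h.py <<'E'
def bar(name,zt,ctr,R=45,tol=4,cam='wrist'):
    im,d=shot(cam,name);c=viewer.get_calibration(cam);K=np.array(c['camera_matrix']);T=np.linalg.inv(np.array(c['world_to_cam']))
    v,u=np.mgrid[0:400,0:640];q=(np.stack([(u-K[0,2])/K[0,0]*d,-(v-K[1,2])/K[1,1]*d,-d,np.ones_like(d)],-1)@T.T)[...,:3]
    k=(abs(q[...,2]-zt)<tol)&(d>0)&(np.hypot(q[...,0]-ctr[0],q[...,1]-ctr[1])<R)
    b=q[k][:,:2].astype(np.float32);(cx,cy),(w,h),_=cv2.minAreaRect(b);m,e=cv2.PCACompute(b,None)
    print('bar n',len(b),'c',cx,cy,w,h,'yaw',np.arctan2(e[0,1],e[0,0])%np.pi,'z',np.median(q[k][:,2]),'px',u[k].mean(),v[k].mean())
E
python3 - <<'E'
from h import *
bar('w18',183,(490.5,35))
for l in ['yoke','ring_bar']:
    for r in models.mark_of('wrist',l)[:2]: print(l,np.array(r['position']),round(r['confidence'],2))
plan(490.5,35,160,1.71);print(state()['joints'])
im=cv2.imread('pics/w18.png');cv2.imwrite('pics/w18c.png',im[0:320,120:560])
E
```

```text
bar n 784 c 489.2722473144531 36.52705001831055 11.276643753051758 45.55628967285156 yaw 1.7138617 z 181.9681117701958 px 313.2512755102041 202.7908163265306
yoke [492.9  36.2 131.8] 0.85
ring_bar [490.3  34.8 186.5] 0.71
at [494.7  34.6 267.1] [3.142 0.    1.71 ] turn -0.0001 shift [0.0038, -0.0165, 0.4285] len 2.14 rows
[-0.0634  0.2508  1.7946 -0.0001  1.0962 -0.2022]
```

View pics/w18c.png

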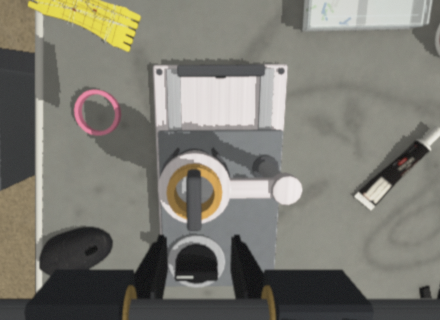

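The yoke sits over the barrel at crop (195,187) with its bar at (195,202), yaw 1.714, so the arm is at its stop. I'll grip the bar.

Call:
arm_command --rows '[[[0.008,-0.019,0],0],[[0,0,0.14],0],[[0,0,0.14],0],[[0,0,0.1],0],[[0,0,0.048],0]]'

```text
t: 47.4
eef_pos: [488.6, 35.7, 158.2]
tcp_rot: [-3.139, -0.0, 1.709]
ft_force: [-0.2, -0.1, 0.1]
opening: 0.601
grip_force: 0.0
```

Call:
arm_command --rows '[[[0,0,0],0],[[0,0,0],0],[[0,0,0],0],[[0,0,0],0],[[0,0,0],0]]'

```text
t: 47.9
eef_pos: [489.9, 35.3, 160.7]
tcp_rot: [3.14, 0.0, 1.709]
ft_force: [-1.0, 0.1, -1.0]
opening: 0.597
grip_force: 0.0
```

Call:
arm_command --rows '[[[0,0,0],0],[[0,0,0],0],[[0,0,0],0],[[0,0,0],0],[[0,0,0],0]]' --claw 0

```text
t: 48.4
eef_pos: [489.7, 35.3, 160.1]
tcp_rot: [-3.142, 0.0, 1.709]
ft_force: [-0.4, 0.1, 0.4]
opening: 0.236
grip_force: 0.0
```

Call:
arm_command --rows '[[[0,0,0],0],[[0,0,0],0],[[0,0,0],0],[[0,0,0],0],[[0,0,0],0]]'

```text
t: 48.9
eef_pos: [490.1, 35.3, 160.2]
tcp_rot: [3.141, 0.0, 1.709]
ft_force: [2.9, 0.2, -1.3]
opening: 0.124
grip_force: 30.0
```

Gripped at 11.8 mm, which matches the bar. Now screwing down, following at 5 mm/rad.

Call:
arm_command --rows '[[[0,0,0.0028],0.0446],[[0,0,0.0028],0.0446],[[0,0,0.0028],0.0446],[[0,0,0.0028],0.0446],[[0,0,0.0028],0.0446]]'

```text
t: 49.4
eef_pos: [490.1, 35.3, 156.7]
tcp_rot: [3.141, -0.001, 1.002]
ft_force: [3.8, 1.4, -3.3]
opening: 0.125
grip_force: 30.0
```

Call:
arm_command --rows '[[[0,0,0.0028],0.0446],[[0,0,0.0028],0.0446],[[0,0,0.0028],0.0446],[[0,0,0.0028],0.0446],[[0,0,0.0028],0.0446]]'

```text
t: 49.9
eef_pos: [490.2, 35.3, 153.2]
tcp_rot: [3.141, -0.001, 0.302]
ft_force: [5.3, 1.9, -2.2]
opening: 0.122
grip_force: 30.0
```

Run:
```python
from h import *
s=state();print(s['eef_pos'],s['tcp_rot'],s['opening'],s['grip_force'],s['ft_force'],s['moment'],s['joints'])
```

```text
[490.2132  35.3218 153.2138] [ 3.1413 -0.0011  0.3018] 0.12201148531808395 29.97580200433731 [ 5.3443  1.8964 -2.2076] [ 0.3945 -0.9793  0.1032] [-0.0626  0.3843  1.9512  0.0001  0.805   1.2063]
```

Call:
arm_command --rows '[[[0,0,0.0028],0.0446],[[0,0,0.0028],0.0446],[[0,0,0.0028],0.0446],[[0,0,0.0028],0.0446],[[0,0,0.0028],0.0446]]'

```text
t: 50.4
eef_pos: [490.3, 35.3, 149.7]
tcp_rot: [-3.141, -0.001, -0.399]
ft_force: [4.9, 1.7, -2.0]
opening: 0.124
grip_force: 30.0
```

Call:
arm_command --rows '[[[0,0,0.0028],0.0446],[[0,0,0.0028],0.0446],[[0,0,0.0028],0.0446],[[0,0,0.0028],0.0446],[[0,0,0],0]]'

```text
t: 50.9
eef_pos: [490.3, 35.3, 146.9]
tcp_rot: [-3.141, -0.001, -0.956]
ft_force: [4.0, 0.9, -2.2]
opening: 0.126
grip_force: 30.0
```

Run:
```python
from h import *
s=state();print(s['eef_pos'],s['tcp_rot'],s['opening'],s['grip_force'],s['ft_force'],s['moment'],s['joints'])
```

```text
[490.2984  35.26   146.9387] [-3.1406 -0.0008 -0.9558] 0.1261365620668851 30.0116166472435 [ 4.0304  0.9083 -2.1939] [ 0.3554 -1.2115 -0.0668] [-0.0627  0.3936  1.9577  0.      0.789   2.4639]
```

Call:
arm_command --rows '[[[0,0,0],0],[[0,0,0],0],[[0,0,0],0],[[0,0,0],0],[[0,0,0],0]]' --claw 0.5

```text
t: 51.4
eef_pos: [489.6, 35.3, 146.8]
tcp_rot: [3.141, 0.0, -0.953]
ft_force: [-0.0, -0.8, -0.2]
opening: 0.474
grip_force: 0.0
```

Call:
arm_command --rows '[[[0,0,-0.1],0],[[0,0,-0.1],0],[[0,0,0],-0.0455],[[0,0,0],-0.0455],[[0,0,0],-0.0455]]'

```text
t: 51.9
eef_pos: [489.6, 35.3, 197.0]
tcp_rot: [3.142, -0.0, -0.518]
ft_force: [0.0, -0.2, -0.4]
opening: 0.5
grip_force: 0.0
```

Call:
arm_command --rows '[[[0,0,0],-0.0455],[[0,0,0],-0.0455],[[0,0,0],-0.0455],[[0,0,0],-0.0455],[[0,0,0],-0.0455]]'

```text
t: 52.4
eef_pos: [489.6, 35.3, 196.8]
tcp_rot: [3.142, 0.0, 0.197]
ft_force: [0.2, 0.4, 0.3]
opening: 0.501
grip_force: 0.0
```

Call:
arm_command --rows '[[[0,0,0],-0.0455],[[0,0,0],-0.0455],[[0,0,0],-0.0455],[[0,0,0],-0.0455],[[0,0,0],-0.0455]]'

```text
t: 52.9
eef_pos: [489.6, 35.3, 196.8]
tcp_rot: [-3.141, 0.0, 0.911]
ft_force: [0.5, 0.4, -0.1]
opening: 0.5
grip_force: 0.0
```

Call:
arm_command --rows '[[[0,0,0],-0.0455],[[0,0,0],-0.0455],[[0,0,0],-0.0455],[[0,0,0],-0.0455],[[0,0,0],-0.0455]]'

```text
t: 53.4
eef_pos: [489.6, 35.3, 196.8]
tcp_rot: [-3.141, 0.0, 1.626]
ft_force: [-0.0, -0.5, -0.9]
opening: 0.498
grip_force: 0.0
```

Call:
arm_command --rows '[[[0,0,0],-0.0455],[[0,0,0],-0.0455],[[0,0,0],-0.0455],[[0,0,0],-0.0455],[[0,0,0],0]]'

```text
t: 53.9
eef_pos: [489.6, 35.3, 196.8]
tcp_rot: [-3.141, -0.0, 2.194]
ft_force: [-0.5, 0.3, -0.2]
opening: 0.499
grip_force: 0.0
```

Call:
arm_command --rows '[[[0,0,0],0],[[0,0,0],0],[[0,0,0],0],[[0,0,0],0],[[0,0,0],0]]'

```text
t: 54.4
eef_pos: [489.8, 35.3, 196.9]
tcp_rot: [3.142, 0.0, 2.191]
ft_force: [0.9, -0.8, 0.1]
opening: 0.503
grip_force: 0.0
```

Run:
```python
from h import *
bar('w19',169.5,(490.5,35))
plan(490.2,35.3,145,2.186)
```

```text
bar n 1207 c 489.2873840332031 36.955902099609375 11.441496849060059 44.812286376953125 yaw 2.1805124 z 168.75444398779092 px 319.69428334714166 231.6072908036454
at [489.7  35.3 196.8] [-3.142  0.     2.191] turn 0.0015 shift [-0.001, 0.0016, 0.2074] len 1.04 rows
```

Call:
arm_command --rows '[[[0,0,0.12],0],[[0,0,0.083],0],[[0,0,0],0],[[0,0,0],0],[[0,0,0],0]]'

```text
t: 54.95
eef_pos: [490.3, 35.3, 147.1]
tcp_rot: [3.14, 0.001, 2.191]
ft_force: [-0.2, 0.1, 0.1]
opening: 0.498
grip_force: 0.0
```

Call:
arm_command --rows '[[[0,0,0],0],[[0,0,0],0],[[0,0,0],0],[[0,0,0],0],[[0,0,0],0]]' --claw 0

```text
t: 55.45
eef_pos: [489.8, 35.3, 146.2]
tcp_rot: [3.141, 0.0, 2.191]
ft_force: [1.7, 0.5, -0.3]
opening: 0.134
grip_force: 0.6
```

Call:
arm_command --rows '[[[0,0,0],0],[[0,0,0],0],[[0,0,0],0],[[0,0,0],0],[[0,0,0],0]]'

```text
t: 55.95
eef_pos: [490.0, 35.4, 146.2]
tcp_rot: [3.141, 0.0, 2.191]
ft_force: [2.9, 3.3, 0.3]
opening: 0.122
grip_force: 30.0
```

Call:
arm_command --rows '[[[0,0,0.0028],0.0446],[[0,0,0.0028],0.0446],[[0,0,0.0028],0.0446],[[0,0,0.0028],0.0446],[[0,0,0.0028],0.0446]]'

```text
t: 56.45
eef_pos: [490.3, 35.4, 142.9]
tcp_rot: [3.14, -0.0, 1.485]
ft_force: [3.1, 4.9, 2.5]
opening: 0.128
grip_force: 30.0
```

Run:
```python
from h import *
s=state();print(s['eef_pos'],s['tcp_rot'],s['opening'],s['grip_force'],s['ft_force'],s['moment'])
```

```text
[490.2538  35.4336 142.8604] [ 3.1402 -0.0001  1.4854] 0.12794027923676177 29.998933374881744 [3.0546 4.9464 2.5356] [ 1.0279 -0.8358  0.2111]
```

Call:
arm_command --rows '[[[0,0,0.0028],0.0446],[[0,0,0],0],[[0,0,0],0],[[0,0,0],0],[[0,0,0],0]]'

```text
t: 56.95
eef_pos: [490.3, 35.4, 142.2]
tcp_rot: [3.14, -0.0, 1.351]
ft_force: [3.8, 3.7, 2.3]
opening: 0.123
grip_force: 30.0
```

Call:
arm_command --rows '[[[0,0,0],0],[[0,0,0],0],[[0,0,0],0],[[0,0,0],0],[[0,0,0],0]]' --claw 0.5

```text
t: 57.45
eef_pos: [489.6, 35.2, 141.8]
tcp_rot: [-3.141, 0.0, 1.351]
ft_force: [-0.0, -0.2, 0.0]
opening: 0.472
grip_force: 0.0
```

Call:
arm_command --rows '[[[0,0,-0.15],0],[[0,0,-0.15],0],[[0,0,-0.1],0],[[0,0,0],0],[[0,0,0],0]]'

```text
t: 57.95
eef_pos: [489.6, 35.3, 241.8]
tcp_rot: [3.141, 0.0, 1.351]
ft_force: [0.3, -0.0, 0.6]
opening: 0.5
grip_force: 0.0
```

Call:
arm_command --rows '[[[0,0,0],0],[[0,0,0],0],[[0,0,0],0],[[0,0,0],0],[[0,0,0],0]]'

```text
t: 58.45
eef_pos: [489.7, 35.3, 241.7]
tcp_rot: [-3.141, 0.0, 1.351]
ft_force: [-0.5, -0.1, -0.6]
opening: 0.503
grip_force: 0.0
```

Run:
```python
from h import *
bar('w20',165.5,(490.5,35));s=state();print(s['joints'])
bar('w21',74,(508,-88),R=32)
for r in models.mark_of('wrist','feed_knob_grip')[:2]: print(np.array(r['position']),round(r['confidence'],2),w2px('wrist',r['position']))
plan(508,-89,200,1.71)
```

```text
bar n 870 c 489.99688720703125 37.05146026611328 45.10462951660156 11.92343521118164 yaw 1.3494762 z 164.67206974766924 px 319.5436781609195 207.5
[-0.0626  0.27    1.8419 -0.0001  1.03    0.1576]
bar n 310 c 497.8895568847656 -87.92782592773438 32.56190490722656 13.91915512084961 yaw 0.17058858 z 73.17165898590824 px 350.03225806451616 283.53548387096777
[508.4 -88.4  63.3] 0.71 [358.2631 278.2546]
at [489.7  35.3 241.9] [-3.142  0.     1.351] turn -0.1144 shift [-0.5025, 0.0033, 0.1674] len 2.65 rows
```

Call:
arm_command --rows '[[[-0.16,0.06,0],0],[[-0.16,0.06,0],0],[[-0.149,0.06,0],0],[[0,0,0],-0.044],[[0,0,0],-0.044]]'

```text
t: 59.1
eef_pos: [508.1, -90.2, 241.7]
tcp_rot: [-3.141, 0.0, 1.63]
ft_force: [-0.8, 0.2, 0.2]
opening: 0.5
grip_force: 0.0
```

Call:
arm_command --rows '[[[0,0,0],-0.044],[[0,0,0],-0.044],[[0,0,0],-0.044],[[0,0,0],-0.044],[[0,0,0],-0.044]]'

```text
t: 59.6
eef_pos: [508.1, -89.0, 241.9]
tcp_rot: [-3.142, 0.0, 2.324]
ft_force: [0.4, 0.6, 1.0]
opening: 0.5
grip_force: 0.0
```

Call:
arm_command --rows '[[[0,0,0],-0.044],[[0,0,0],-0.044],[[0,0,0],-0.044],[[0,0,0],-0.044],[[0,0,0],-0.044]]'

```text
t: 60.1
eef_pos: [508.0, -89.0, 241.9]
tcp_rot: [-3.142, 0.0, 3.015]
ft_force: [-0.8, -0.1, 0.2]
opening: 0.5
grip_force: 0.0
```

Call:
arm_command --rows '[[[0,0,0],-0.044],[[0,0,0],-0.042],[[0,0,0.12],0],[[0,0,0],0],[[0,0,0],0]]'

```text
t: 60.6
eef_pos: [508.0, -89.0, 212.1]
tcp_rot: [3.141, -0.001, -3.004]
ft_force: [0.2, -0.5, -0.2]
opening: 0.5
grip_force: 0.0
```

Call:
arm_command --rows '[[[0,0,0],0],[[0,0,0],0],[[0,0,0],0],[[0,0,0],0],[[0,0,0],0]]'

```text
t: 61.1
eef_pos: [508.1, -89.0, 212.1]
tcp_rot: [-3.141, 0.0, -3.004]
ft_force: [-0.6, -1.0, 0.2]
opening: 0.501
grip_force: 0.0
```

Run:
```python
from h import *
bar('w22',74,(508,-88),R=32)
for r in models.mark_of('wrist','feed_knob_grip')[:2]: print(np.array(r['position']),round(r['confidence'],2),w2px('wrist',r['position']))
plan(508,-89,61,3.29-2*np.pi);print(state()['joints'])
im=cv2.imread('pics/w22.png');cv2.imwrite('pics/w22c.png',im[0:330,120:560])
```

```text
bar n 785 c 507.39263916015625 -88.15982818603516 52.462406158447266 13.602729797363281 yaw 0.143243 z 73.00256326098747 px 319.05350318471335 188.28662420382165
[506.9 -86.8  68.2] 0.79 [320.3499 187.9651]
at [508. -89. 212.] [-3.141  0.    -3.004] turn -0.0033 shift [0.0002, -0.0001, 0.6039] len 3.02 rows
[-0.3014  0.3395  1.8267 -0.0001  0.9754 -2.0102]
```

View pics/w22c.png

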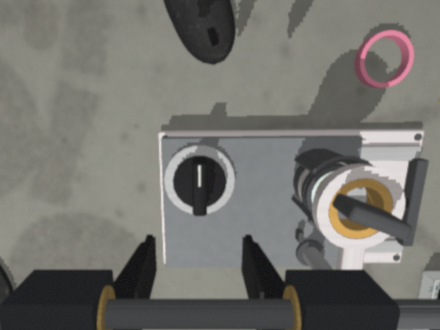

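The knob's bar is at crop (200,187), centred between the fingers and aligned. I'll descend and grip it.

Call:
arm_command --rows '[[[0,0,0.19],0],[[0,0,0.19],0],[[0,0,0.15],0],[[0,0,0.072],0],[[0,0,0],0]]'

```text
t: 61.7
eef_pos: [506.9, -88.7, 59.2]
tcp_rot: [3.14, -0.004, -3.004]
ft_force: [-0.4, -0.4, 0.5]
opening: 0.498
grip_force: 0.0
```

Call:
arm_command --rows '[[[0,0,0],0],[[0,0,0],0],[[0,0,0],0],[[0,0,0],0],[[0,0,0],0]]' --claw 0

```text
t: 62.2
eef_pos: [508.1, -88.7, 62.0]
tcp_rot: [-3.142, 0.001, -3.004]
ft_force: [0.5, 12.8, 8.5]
opening: 0.144
grip_force: 30.0
```

Call:
arm_command --rows '[[[0,0,0],0],[[0,0,0],0],[[0,0,0],0],[[0,0,0],0],[[0,0,0],0]]'

```text
t: 62.7
eef_pos: [508.2, -88.6, 62.1]
tcp_rot: [-3.142, 0.001, -3.003]
ft_force: [0.3, 4.5, 4.7]
opening: 0.147
grip_force: 30.0
```

Run:
```python
from h import *
s=state();print(s['eef_pos'],s['tcp_rot'],s['opening'],s['grip_force'])
p=s['tcp_rot'][2]%(2*np.pi)
for i in range(23):
    a=p-.14*i-.07-.14; print(i,round(.0112*np.sin(a),4),round(-.0112*np.cos(a),4))
```

```text
[508.2008 -88.5753  62.0649] [-3.1416  0.0007 -3.0033] 0.1466284774463264 29.991397261619568
0 0.0008 0.0112
1 0.0024 0.0109
2 0.0039 0.0105
3 0.0053 0.0099
4 0.0066 0.009
5 0.0078 0.008
6 0.0089 0.0069
7 0.0097 0.0056
8 0.0104 0.0041
9 0.0109 0.0027
10 0.0111 0.0011
11 0.0112 -0.0005
12 0.011 -0.002
13 0.0106 -0.0035
14 0.01 -0.005
15 0.0092 -0.0063
16 0.0083 -0.0076
17 0.0071 -0.0086
18 0.0059 -0.0095
19 0.0045 -0.0103
20 0.003 -0.0108
21 0.0015 -0.0111
22 -0.0001 -0.0112
```

Call:
arm_command --rows '[[[0,0.0112,0],0.0446],[[0.0016,0.0111,0],0.0446],[[0.0031,0.0108,0],0.0446],[[0.0046,0.0102,0],0.0446],[[0.006,0.0095,0],0.0446]]'

```text
t: 63.2
eef_pos: [506.2, -74.5, 62.0]
tcp_rot: [3.141, 0.0, 2.574]
ft_force: [-0.7, 5.1, 6.1]
opening: 0.145
grip_force: 30.0
```

Run:
```python
from h import *
s=state();print(s['eef_pos'],s['tcp_rot'],s['opening'],s['grip_force'],s['ft_force'],s['moment'])
p=s['tcp_rot'][2]%(2*np.pi);t=3.2798-p
print('turned',t,'expected',508.1-.1395*20*t,-88.6+.99*20*t,p-.14)
```

```text
[506.1994 -74.5201  62.0469] [3.1412 0.0005 2.5739] 0.14451274928267005 30.028586089611053 [-0.7479  5.0943  6.054 ] [ 1.0006 -0.0657  0.3268]
turned 0.7059140744368402 expected 506.13049973232125 -74.62290132615055 2.4338859255631595
```

Right on track; continuing.

Call:
arm_command --rows '[[[0.0072,0.0086,0],0.0446],[[0.0084,0.0075,0],0.0446],[[0.0093,0.0062,0],0.0446],[[0.0101,0.0049,0],0.0446],[[0.0107,0.0034,0],0.0446]]'

```text
t: 63.7
eef_pos: [504.4, -60.5, 62.1]
tcp_rot: [3.141, 0.0, 1.873]
ft_force: [-0.1, 6.2, 6.1]
opening: 0.144
grip_force: 30.0
```

Call:
arm_command --rows '[[[0.011,0.0019,0],0.0446],[[0.0112,0.0003,0],0.0446],[[0.0111,-0.0012,0],0.0446],[[0.0108,-0.0028,0],0.0446],[[0.0104,-0.0043,0],0.0446]]'

```text
t: 64.2
eef_pos: [502.6, -46.7, 62.1]
tcp_rot: [3.141, -0.001, 1.173]
ft_force: [1.4, 6.5, 5.3]
opening: 0.145
grip_force: 30.0
```

Run:
```python
from h import *
s=state();print(s['eef_pos'],s['tcp_rot'],s['opening'],s['grip_force'],s['ft_force'],s['moment'])
p=s['tcp_rot'][2]%(2*np.pi);t=3.2798-p
print('turned',t,'expected',508.1-.1395*20*t,-88.6+.99*20*t,p-.14)
```

```text
[502.5734 -46.678   62.0777] [ 3.1406 -0.0006  1.1727] 0.14467782831525802 30.037325620651245 [1.3835 6.4938 5.3209] [ 1.2963 -0.1156  0.3226]
turned 2.107132440985224 expected 502.22110048965123 -46.87877766849256 1.0326675590147758
```

Call:
arm_command --rows '[[[0.0097,-0.0057,0],0.0446],[[0.0088,-0.007,0],0.0446],[[0.0077,-0.0081,0],0.0446],[[0.0065,-0.0091,0],0.0446],[[0.0052,-0.0099,0],0.0446]]'

```text
t: 64.7
eef_pos: [500.7, -32.9, 62.1]
tcp_rot: [3.141, -0.001, 0.472]
ft_force: [0.6, 5.3, 5.9]
opening: 0.146
grip_force: 30.0
```

Call:
arm_command --rows '[[[0.0037,-0.0106,0],0.0446],[[0.001,-0.0055,0],0.0223],[[0,0,0],0],[[0,0,0],0],[[0,0,0],0]]'

```text
t: 65.2
eef_pos: [500.2, -29.0, 62.1]
tcp_rot: [3.141, -0.001, 0.27]
ft_force: [0.6, 5.3, 6.5]
opening: 0.146
grip_force: 30.1
```

Run:
```python
from h import *
s=state();print(s['eef_pos'],s['tcp_rot'],s['opening'],s['grip_force'],s['ft_force'],s['moment'])
p=s['tcp_rot'][2]%(2*np.pi);t=3.2798-p
print('turned',t,'expected',508.1-.1395*20*t,-88.6+.99*20*t,p-.14)
```

```text
[500.2243 -29.0231  62.0648] [ 3.1412 -0.0015  0.2697] 0.1457891485515981 30.06224423646927 [0.557  5.2922 6.4784] [ 1.1297 -0.1529  0.4214]
turned 3.0100736970720767 expected 499.70189438516894 -29.000540797972874 0.12972630292792287
```

Call:
arm_command --rows '[[[0,-0.002,0],0.012],[[0,0,0],0],[[0,0,0],0],[[0,0,0],0],[[0,0,0],0]]'

```text
t: 65.7
eef_pos: [500.2, -28.9, 62.1]
tcp_rot: [3.141, -0.002, 0.233]
ft_force: [0.2, 0.8, 6.6]
opening: 0.146
grip_force: 31.0
```

Run:
```python
from h import *
s=state();print(s['eef_pos'],s['tcp_rot'],s['ft_force'],s['moment'])
for cam in('side','scene'):
    shot(cam,cam+'5')
    for l in ['yoke','ring_bar','feed_knob_grip','stage','clamp_pivot','barrel_mouth']:
        for r in models.mark_of(cam,l)[:1]: print(cam,l,np.array(r['position']),round(r['confidence'],2))
```

```text
[500.2132 -28.9273  62.0506] [ 3.1405 -0.0016  0.2331] [0.2438 0.8138 6.568 ] [ 0.4236 -0.2167  0.7495]
side yoke [484.2  93.4 134.7] 0.65
side feed_knob_grip [499.1 -29.   68.1] 0.44
side stage [490.7  36.2   1.7] 0.74
side clamp_pivot [565.4 105.1 128.9] 0.8
side barrel_mouth [482.1 101.   99.8] 0.67
scene yoke [475.9  96.5 162. ] 0.73
scene ring_bar [482.9  95.7 162.7] 0.58
scene feed_knob_grip [497.  -34.2  66.2] 0.53
scene stage [492.7  35.6   2. ] 0.55
scene clamp_pivot [565.3 110.5 127.9] 0.83
scene barrel_mouth [476.5  97.1  97.6] 0.68
```

The knob is at its stop: the moment jumped to 0.75 N m and the carriage moved about 60 mm. I'll release, rise and verify.

Call:
arm_command --rows '[[[0,0,0],-0.008],[[0,0,0],0],[[0,0,0],0],[[0,0,0],0],[[0,0,0],0]]'

```text
t: 66.9
eef_pos: [500.2, -28.9, 62.0]
tcp_rot: [3.141, -0.002, 0.258]
ft_force: [1.4, 1.6, 6.0]
opening: 0.146
grip_force: 30.2
```

Call:
arm_command --rows '[[[0,0,0],0],[[0,0,0],0],[[0,0,0],0],[[0,0,0],0],[[0,0,0],0]]' --claw 0.4

```text
t: 67.4
eef_pos: [499.5, -28.9, 61.3]
tcp_rot: [-3.142, 0.0, 0.255]
ft_force: [0.5, 0.7, -0.0]
opening: 0.398
grip_force: 0.0
```

Call:
arm_command --rows '[[[0,0,-0.12],0],[[0,0,-0.2],0],[[0,0,-0.2],0],[[0,0,-0.15],0],[[0,0,0],0]]'

```text
t: 67.9
eef_pos: [501.2, -29.1, 233.6]
tcp_rot: [3.138, -0.008, 0.255]
ft_force: [0.2, -0.1, -0.7]
opening: 0.398
grip_force: 0.0
```

Call:
arm_command --rows '[[[-0.15,0.15,0],0],[[-0.1,0.15,0],0],[[0,0,0],0],[[0,0,0],0],[[0,0,0],0]]'

```text
t: 68.4
eef_pos: [459.6, -114.0, 228.4]
tcp_rot: [-3.141, 0.001, 0.255]
ft_force: [0.4, 0.2, -1.3]
opening: 0.404
grip_force: 0.0
```

Run:
```python
from h import *
print(state()['eef_pos'])
bar('w23',74,(500,-29),R=32);bar('w24',165,(482,95))
for l in ['yoke','clamp_pivot','feed_knob_grip']:
    for r in models.mark_of('wrist',l)[:1]: print(l,np.array(r['position']),round(r['confidence'],2))
im=cv2.imread('pics/w24.png');cv2.imwrite('pics/w24c.png',im[0:300,0:450])
```

```text
[ 459.5703 -114.0019  228.4395]
bar n 831 c 499.8018798828125 -28.105239868164062 52.89474868774414 14.167370796203613 yaw 0.2855526 z 73.0896761236271 px 242.690734055355 121.58724428399519
bar n 1187 c 481.6134948730469 94.28384399414062 45.24280548095703 12.321765899658203 yaw 1.3267592 z 164.52769001429272 px 31.321819713563606 111.23588879528222
yoke [483.4  92.2 136.2] 0.79
feed_knob_grip [499.2 -28.8  65.2] 0.75
```

View pics/w24c.png

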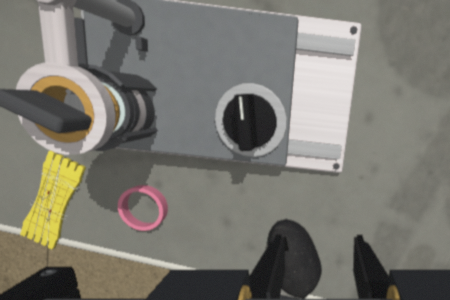

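The carriage is at its far stop, with the knob moved 60.5 mm and turned 3.0 rad. The ring is still down at 164.5 mm and the arm is about 0.02 rad from its stop, with the hand clear. I'm handing in.

```bash
python3 -c "
from h import *
print(env.job_done())"
```

```text
the job is handed in; nothing more can be done
None
```

The lens is assembled and the job handed in; no verdict came back. The lens, spacer and both filters on the desk (two were there) lie in the barrel, the clamp arm is about 0.02 rad from its stop, the ring is pressed in by an estimated 4.4 mm, and the carriage is at its far stop after about 60 mm of travel.

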